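# Line up landing-gear doors along a straightedge under the magnifier

## Task

Line up the white landing-gear doors with the grey wing skin panel that is taped to the cutting mat: lay the straightedge flush against the panel's front edge (the one facing the robot), covering that whole edge and running on to the right (as the robot sees it) far enough for all the doors, and put one steel weight on it on each side of its grip so that it cannot creep. Only then slide every door that is there up to the straightedge, flat on the mat next to the panel, its dark-striped hinge edge flush against the same straight edge. Leave the magnifier swung over the middle of the panel's front edge with its lens level, and do not disturb the other things on the bench.

Things in the scene. Friction and masses are not known exactly. Their poses are not given: they have to be found in the camera images.
- skin: grey wing skin panel, a slab 90 x 90 mm and 12 mm thick, fixed to the mat with yellow tape on its top at the far and left sides. Origin: centre of its underside; its x points away from the robot, y to the left (yaw within 0.12 rad). Its front edge is the face at x = -45 mm.
- skin_edge (a point): middle of the panel's front edge, on its upper surface, 12 mm above the mat
- straightedge: loose aluminium bar, 50 mm (x) by 340 mm (y), 6 mm thick, 270 g. Origin: centre of underside. Working edge with graduations: face at x = +25 mm; red line along the back. Black grip bar on top at x = -8 mm: 14 mm wide (x), 70 mm long (y), 6 to 34 mm above the underside. Starts in front of the panel, yaw within 0.15 rad. Panel and four doors side by side need about 320 mm of its length
- weight1: steel block weight, 40 mm (its x) x 60 mm (its y) x 36 mm high, red patch on top, about 0.6 kg, loose. Origin: centre of the underside. Starts at the left of the mat; yaw within 0.25 rad.
- weight2: second steel block weight, the same as weight1
- door1: white gear door lying flat: plate 80 mm (x) by 50 mm (y), 8 mm thick, 60 g, with a rib on top through its middle to grip it by (50 mm in x, 10 mm wide in y, top 28 mm above the underside). Origin: centre of underside. Hinge edge: face at x = -40 mm, marked by a dark strip. 2 to 4 doors are present, others read None. Starts on the right of the mat, hinge edge towards the robot, yaw within 0.5 rad
- door2: door as door1
- door3: door as door1
- door4: door as door1
- door1_hinge (a point): middle of door1's hinge edge, door coordinates (-40, 0, 3) mm
- door2_hinge (a point): middle of door2's hinge edge, door coordinates (-40, 0, 3) mm
- door3_hinge (a point): middle of door3's hinge edge, door coordinates (-40, 0, 3) mm
- door4_hinge (a point): middle of door4's hinge edge, door coordinates (-40, 0, 3) mm
- mag_grip (a point): top of the black round stub (16 mm diameter, 209 to 249 mm above the table) on the arm of the bench magnifier: pinch it from above to swivel the arm, which stays where left (about 1 N moves it). The white arm (14 mm wide, top 209 mm up) turns about a vertical post 290 mm from the stub, on the line from lens centre through stub. Starts swung to the left
- lens_centre (a point): centre of the magnifier's round lens in its white frame (frame 116 mm across, 14 mm thick), 390 mm from the swivel axis, 200 mm above the table. The lens pivots at its own middle in a fork; when level its upper surface is 207 mm above the table
- mag_lens (a joint): tilt of the lens about the horizontal axis across its arm, rad: 0 is level, positive has the outer rim (away from the post) raised (-1.0 to 1.2); starts at 0.45 to 0.9. Friction-held: about 2 N down on the raised rim turns it, and it stays where left
- wheel_big: dark model wheel with grey hub lying flat, 64 mm across, 22 mm thick: leave alone
- wheel_mid: dark model wheel lying flat, 52 mm across, 18 mm thick: leave alone
- wheel_small: dark model wheel lying flat, 44 mm across, 16 mm thick: leave alone
- gear_leg: grey landing-gear leg lying behind the panel, 180 mm long, up to 120 mm wide, 20 mm high: leave alone
- paint_pot1: green paint pot, 40 mm across, 52 mm tall: leave alone
- paint_pot2: grey paint pot, 40 mm across, 52 mm tall: leave alone
- cement: bottle of cement with orange cap, 44 mm across, 85 mm tall: leave alone

How it is judged:
On the way, in this order (a step that is already met when the one before it is completed fails the run):
1. the straightedge lies flush along the panel's whole front edge, running on to the right (x of skin_edge in the frame of straightedge between 0.0232 and 0.0272 m and angle between the x axis of skin and the x axis of straightedge, either way round below 0.025 rad and y of straightedge in the frame of skin between -0.127 and 0 m and height (world z) of straightedge below 0.003 m and angle between straightedge's own z axis and vertical below 0.03 rad), for 0.2 s.
2. one weight stands on the straightedge on each side of its grip, the straightedge still flush (all of step 1 and x of weight1 in the frame of straightedge between -0.021 and 0.017 m and z of weight1 in the frame of straightedge between 0.003 and 0.01 m and angle between each of weight1, weight2's own z axis and vertical below 0.06 rad and x of weight2 in the frame of straightedge between -0.021 and 0.017 m and z of weight2 in the frame of straightedge between 0.003 and 0.01 m and ((y of weight1 in the frame of straightedge between 0.05 and 0.15 m and y of weight2 in the frame of straightedge between -0.15 and -0.05 m) or (y of weight1 in the frame of straightedge between -0.15 and -0.05 m and y of weight2 in the frame of straightedge between 0.05 and 0.15 m))), for 0.2 s.
3. every door that is present lies with its hinge edge flush against the weighted straightedge (all of step 2 and x of door1_hinge in the frame of straightedge between 0.0232 and 0.0272 m and y of door1_hinge in the frame of straightedge between -0.148 and 0.148 m and angle between the x axis of each of door1, door2, door3, door4 and the x axis of straightedge, either way round below 0.035 rad and height (world z) of each of door1, door2, door3, door4 below 0.003 m and angle between each of door1, door2, door3, door4's own z axis and vertical below 0.05 rad and x of door2_hinge in the frame of straightedge between 0.0232 and 0.0272 m and y of door2_hinge in the frame of straightedge between -0.148 and 0.148 m and x of door3_hinge in the frame of straightedge between 0.0232 and 0.0272 m and y of door3_hinge in the frame of straightedge between -0.148 and 0.148 m and x of door4_hinge in the frame of straightedge between 0.0232 and 0.0272 m and y of door4_hinge in the frame of straightedge between -0.148 and 0.148 m), for 0.2 s.
At the end, for the whole second after the job is handed in: Straightedge flat, within 2 mm and 0.025 rad of the panel's front edge, middle up to 127 mm right of the panel's; a weight on it 50 to 150 mm each side of its middle; doors flat, hinge edges within 2 mm and 0.035 rad of it; lens within 30 mm of the edge's middle, level to 0.12 rad; at rest (all of step 3 and horizontal distance between lens_centre and skin_edge below 0.03 m and value of joint mag_lens between -0.12 and 0.12 rad and linear speed of each of straightedge, weight1, weight2, door1, door2, door3, door4 below 0.02 m/s); the robot touches nothing.
It fails at once if a bystander (wheel, gear leg, paint pot, cement) is pushed more than 40 mm or tipped over (distance of any of wheel_big, wheel_mid, wheel_small, gear_leg, paint_pot1, paint_pot2, cement from where it was at the start of the episode above 0.04 m or angle between any of wheel_big, wheel_mid, wheel_small, gear_leg, paint_pot1, paint_pot2, cement's own z axis and vertical above 0.5 rad).
Of door1, door2, door3, door4 only 2 to 4 are there at a start; the rules pass over those that are not, and their reading is None.
At some moment in a run one of door1, door2, door3, door4 may be knocked a few centimetres aside while the robot is not near it.
Once in a run the grip may slacken for a moment while it holds something.
It also fails if it takes over 210 s, if anything falls off the work surface, if the arm or the gripper's body presses on something with over 40 N, if the wrist force passes 120 N, or if a joint passes its speed limit or range.

## Robot

A 6-joint arm with a two-finger parallel gripper is mounted at the origin on the work surface. World frame = base frame: x ahead of the robot, y to its left, z up, the work surface at z = 0. Lengths are in m, angles in rad, forces in N, time in s.
With the tool pointing down it reaches from about 0.275 to 0.975 m from the base axis. Payload 8.4 kg.
Tool frame: the origin (TCP) lies midway between the tips of the shut fingers; the grasp point (between the pads) lies 19 mm behind it; z points along the fingers, y is the line along which they close (so a half turn about z gives the same grasp; the last joint's range is limited). The gripper opens to 92 mm and grips with 3 to 60 N. Pads are 20 mm wide; open, the fingers measure 128 mm over their backs; the gripper's body (75 mm by 189 mm) begins 69 mm behind the grasp point.
Start: joints at [1.301, 0.353, 1.633, -0, 1.155, -0.002], TCP at [0.165, 0.603, 0.215] pointing down, gripper open.
Joint ranges: [-2.63, 2.63], [-0.92, 2.1], [0.06, 2.66], [-1.3, 4.44], [0, 2.69], [-3.02, 3.02]. Speed limits (rad/s): [2.22, 2.22, 2.79, 3.14, 3.14, 3.14].

## Interface

Orientations are given as a unit quaternion [x, y, z, w].
In Python, from plant import get_state, camera, camera_model, finish_job gives the robot as it stands. The module is installed in compiled form; this text tells all that it offers.
- The arm moves only by the tool send_rows, never from a script. Its arguments are lists of equal length, an entry for each row: "dp": the shift along the tool's x, y, z each as a share of 0.025 m, from -1 to 1, a list of three; "turn": the turn, a rotation vector about the tool's x, y, z each as a share of 0.1 rad, from -1 to 1, a list of three; "hand": the opening, from 0 (shut) to 1 (fully open). In form: {"dp": [[x, y, z], ...], "turn": [[wx, wy, wz], ...], "hand": [hand, ...]}. A call has 1 to 5 rows; each row shifts and turns the commanded pose from where the row before left it, along the tool's axes as they then stand; what a row does not reach is not made up. A row lasts 1/12 s, in which the tool goes at most 41.7 mm and 7.16 degrees, less where a joint would pass 70% of its speed; a pose out of reach is approached as far as the arm can. A call with a number of a shift or a turn outside -1 to 1 is refused whole. A call with a gripper value outside its range is refused whole. The fingers move at their own pace and stop on an object; "squeeze" is the grip in N (left out, the last holds). Time passes only in rows, so rows that do not move let the fingers close. It gives the time, the measured TCP pose, the force, the opening and the grip force at its end, in the units of the state.
- get_state(): the state, without advancing time (a new reading comes with each control period).
- camera(name): name is "scene" or "top" or "wrist"; returns (picture, depth): 384x512x3 uint8, red, green, blue; 384x512 float32, m along the optical axis (not along the pixel's ray), 0 where there is no reading.
- camera_model(name): a dict with "K" (3x3 intrinsics, pixels), "R" (3x3) and "t" (3): a world point X has camera coordinates R X + t; the wrist camera has in their place "tool_from_camera" (4x4, takes a point from camera to tool coordinates, whose origin is the TCP and whose axes are the flange's). Camera axes: x right, y down, z forward; pixel columns grow to the right and rows downward; lengths in m; the calibration is good to about 2 mm. The wrist camera is an equidistant fisheye: a pixel r from the principal point sees the ray r / f radians off the axis. A picture is of the moment at which its call begins: read the wrist's pose just before it. camera_model takes no time and is no camera call.
- finish_job(): hands the job in; it is judged then, once.
The state is a dict: "time": time; "joint_positions": joint angles; "dq": joint speeds; "tau": joint torques, N m; "eef_pos": TCP position; "eef_rot": TCP orientation; "wrist_force": force on the tool from outside, world axes, zero at the start; "moment": the same for the moment, N m; "width": finger opening in m; "finger_force": force on a finger pad.
Only numpy, scipy, OpenCV 4.12 (cv2) and the standard library are available. Lean on these libraries where they do the work, as an engineer would, in place of code of your own. Each camera call takes 0.05 s, during which the arm holds its last target. There are 200 camera calls.

## Working session

There is one attempt and no reset: what is moved stays moved. The work goes in short steps, Python scripts to look and compute and a tool call to move; the robot and the scene stay as the last step left them, time stands still between calls to the robot, and variables do not carry over. Pictures are saved under pics/ and viewed, at most 14 in all, crops included, and the job is handed in when it is done.

Besides the shell and the picture viewer there is one more tool, called after "Call:" by a JSON object that holds its "method" and its "body", one argument or row to a line. send_rows: Moves the arm, as the interface text tells. Its arguments: {"type":"object","properties":{"dp":{"type":"array","items":{"type":"array","items":{"type":"number"}}},"turn":{"type":"array","items":{"type":"array","items":{"type":"number"}}},"hand":{"type":"array","items":{"type":"number"}},"squeeze":{"type":"number"}},"required":["dp","turn","hand"]}

```bash
mkdir -p pics; cat > h.py <<'E'
import numpy as np, cv2
from scipy.spatial.transform import Rotation as Rn
from plant import get_state, camera, camera_model, finish_job
def grab(n,f=None):
    p,d=camera(n)
    if f: cv2.imwrite('pics/'+f,cv2.cvtColor(p,cv2.COLOR_RGB2BGR))
    return p,d
def ray(n,uv,z):
    "fixed camera pixels -> world points on plane z"
    m=camera_model(n);K,R,t=map(np.array,(m['K'],m['R'],m['t']))
    uv=np.atleast_2d(np.array(uv,float)); d=np.c_[uv,np.ones(len(uv))]@np.linalg.inv(K).T@R
    o=-R.T@t
    return o+d*((z-o[2])/d[:,2])[:,None]
def cloud(n,d):
    m=camera_model(n);K,R,t=map(np.array,(m['K'],m['R'],m['t']))
    v,u=np.mgrid[:d.shape[0],:d.shape[1]]
    P=np.stack([u,v,np.ones_like(u)],-1)@np.linalg.inv(K).T*d[...,None]
    return (P-t)@R
E
python3 - <<'E'
from h import *
for n in('top','scene'):
    p,d=grab(n,n+'0.png'); np.savez(n+'0.npz',p=p,d=d)
    m=camera_model(n);print(n,np.round(m['K'],1).tolist(),np.round(m['R'],3).tolist(),np.round(m['t'],3))
m=camera_model('wrist');print(m)
print(get_state())
E
```

```text
top [[358.7, 0.0, 256.5], [0.0, 358.7, 188.4], [0.0, 0.0, 1.0]] [[-0.001, -1.0, -0.015], [-0.995, 0.002, -0.102], [0.102, 0.015, -0.995]] [-0.022  0.583  1.035]
scene [[393.5, 0.0, 256.8], [0.0, 393.5, 192.7], [0.0, 0.0, 1.0]] [[-0.228, 0.974, -0.015], [0.595, 0.126, -0.794], [-0.771, -0.19, -0.608]] [ 0.167 -0.19   1.667]
{'K': array([[297.31863964,   0.        , 259.69550872],
       [  0.        , 297.31863964, 191.34162558],
       [  0.        ,   0.        ,   1.        ]]), 'tool_from_camera': array([[-1.08569249e-03, -9.62021956e-01, -2.72969920e-01,
         7.73902342e-02],
       [ 9.99999330e-01, -9.34870963e-04, -6.82585740e-04,
        -1.23912892e-03],
       [ 4.01470817e-04, -2.72970478e-01,  9.62022327e-01,
        -1.69922979e-01],
       [ 0.00000000e+00,  0.00000000e+00,  0.00000000e+00,
         1.00000000e+00]])}
{'time': 0.1, 'joint_positions': array([ 1.30055344e+00,  3.53586273e-01,  1.63403201e+00, -1.81357139e-05,
        1.15521565e+00, -2.42692760e-03]), 'dq': array([ 0.00105572, -0.00016154, -0.0024291 ,  0.00107042,  0.0019626 ,
       -0.00056823]), 'tau': array([ 1.80795982e-03, -5.94908166e+01, -3.34932089e+01,  6.99866354e-02,
        1.83174445e-02, -6.26677888e-05]), 'eef_pos': array([0.16529637, 0.60229184, 0.21394604]), 'eef_rot': array([ 1.33504488e-01,  9.91048014e-01, -6.16008097e-04, -7.61362178e-05]), 'wrist_force': array([ 0.57026316,  0.31753364, -0.63835783]), 'moment': array([-0.0261981 ,  0.02589198,  0.01823743]), 'finger_force': 0.0, 'width': 0.0917316763430899}
```

View pics/top0.png

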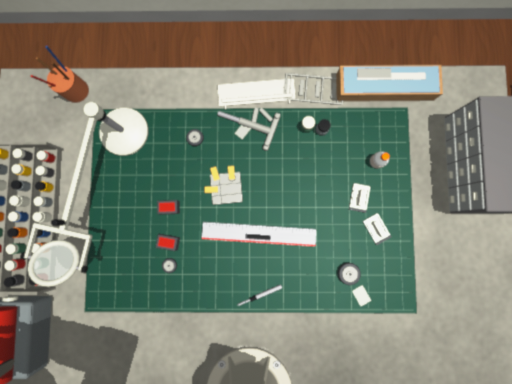

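View pics/scene0.png

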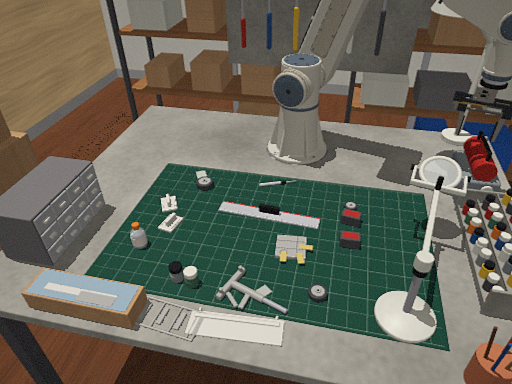

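```bash
python3 - <<'E'
from h import *
p=np.load('top0.npz')['p'][...,::-1]
a=cv2.resize(p[170:310,330:400],None,fx=4,fy=4,interpolation=cv2.INTER_CUBIC)
b=cv2.resize(p[90:300,20:105],None,fx=2.66,fy=2.66,interpolation=cv2.INTER_CUBIC)
h=558
cv2.imwrite('pics/c1.png',np.hstack([a[:h],b[:h]]))
d=np.load('top0.npz')['d'];P=cloud('top',d)
hsv=cv2.cvtColor(np.load('top0.npz')['p'],cv2.COLOR_RGB2HSV)
def blobs(m,mn,nm):
    n,l,s,c=cv2.connectedComponentsWithStats(m.astype(np.uint8))
    for i in range(1,n):
        if s[i,4]>=mn:
            r=cv2.minAreaRect(np.argwhere(l==i)[:,::-1].astype(np.float32))
            q=P[l==i]; print(nm,s[i,4],np.round(c[i],1),'rect',np.round(r[1],1),round(r[2],1),'xyz',np.round(np.median(q,0),4),'z90',round(np.percentile(q[:,2],95),4))
H,S,V=[hsv[...,i] for i in range(3)]
mat=np.zeros(H.shape,bool);mat[110:312,90:412]=1
blobs(((H<8)|(H>172))&(S>130)&(V>60)&mat,20,'red')
blobs((S<50)&(V>140)&mat,20,'white')
blobs((H>20)&(H<35)&(S>100)&mat,20,'yellow')
E
```

```text
red 152 [166.5 206.6] rect [ 9. 15.] 90.0 xyz [0.5275 0.241  0.0361] z90 0.0396
red 148 [165.9 242.2] rect [15.7  9.2] 11.3 xyz [0.4253 0.2408 0.0362] z90 0.0391
white 194 [ 91.6 133.3] rect [73.  8.] 90.0 xyz [0.7269 0.3947 0.205 ] z90 0.2225
white 1509 [126.2 132.1] rect [45. 43.] 90.0 xyz [0.7525 0.3734 0.0217] z90 0.0306
white 713 [254.5 125.1] rect [59.3 38.3] 20.0 xyz [ 0.7791 -0.0185  0.0152] z90 0.0219
white 165 [410.2 138.7] rect [77.  3.] 90.0 xyz [ 0.7504 -0.4948 -0.    ] z90 0.0036
white 144 [308.3 121.8] rect [12. 13.] 90.0 xyz [ 0.7774 -0.1768  0.0516] z90 0.0546
white 48 [101.  134.6] rect [ 5. 12.] 0.0 xyz [0.7533 0.4556 0.0144] z90 0.0193
white 111 [194.1 136.5] rect [11. 11.] 0.0 xyz [0.7422 0.1673 0.0189] z90 0.0229
white 114 [380.3 159.6] rect [14.7 11.2] 58.0 xyz [ 0.659  -0.3802  0.0576] z90 0.0645
white 789 [227.  189.2] rect [30.8 30.9] 84.8 xyz [0.58   0.0665 0.0119] z90 0.0152
white 456 [359.8 196.3] rect [18.2 25.8] 9.5 xyz [ 0.5599 -0.3313  0.0086] z90 0.0282
white 476 [376.3 227.5] rect [26.8 18.5] 60.9 xyz [ 0.4682 -0.3779  0.0086] z90 0.0287
white 1714 [259.2 232.3] rect [115.4  16.7] 4.2 xyz [ 0.4536 -0.0332  0.0059] z90 0.0097
white 88 [168.5 265.5] rect [9. 9.] 90.0 xyz [0.3561 0.2364 0.0169] z90 0.021
white 215 [349.6 273.8] rect [16. 15.] 90.0 xyz [ 0.3331 -0.2934  0.0235] z90 0.0268
white 116 [268.9 291.5] rect [ 4.1 27.8] 66.8 xyz [ 0.2798 -0.0593  0.011 ] z90 0.0147
white 257 [361.2 295.3] rect [19.2 13.4] 63.4 xyz [ 0.2692 -0.3302  0.0016] z90 0.005
white 31 [243.4 302.3] rect [ 2.5 12.1] 66.8 xyz [0.2486 0.0169 0.005 ] z90 0.0103
yellow 82 [214.3 172.5] rect [13.   6.5] 68.2 xyz [0.6338 0.1057 0.012 ] z90 0.0156
yellow 81 [230.8 171.6] rect [12.  7.] 90.0 xyz [0.6373 0.0545 0.0123] z90 0.0157
yellow 81 [209.9 189. ] rect [ 6. 13.] 90.0 xyz [0.5828 0.1189 0.0121] z90 0.0159
```

View pics/c1.png

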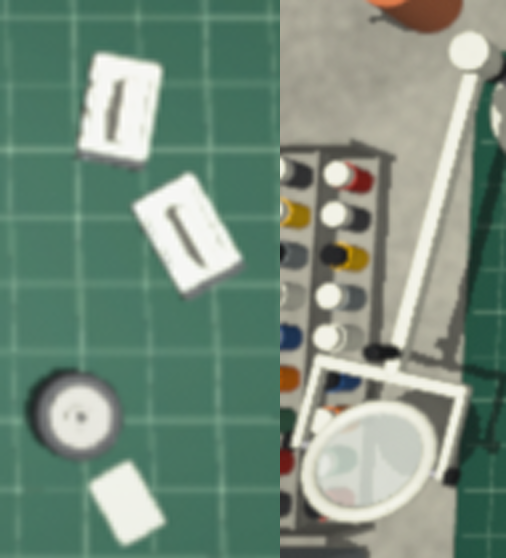

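Call:
{"method": "send_rows", "body": {
  "dp": [
    [0,0,-1],
    [0,0,-1],
    [0,0,-1],
    [0,0,-1],
    [0,0,-1]
  ],
  "turn": [
    [0,0,0],
    [0,0,0],
    [0,0,0],
    [0,0,0],
    [0,0,0]
  ],
  "hand": [1,1,1,1,1]
}}

```text
time: 0.52
eef_pos: [0.1653, 0.6024, 0.3404]
eef_rot: [0.134, 0.991, -0.0, -0.0]
wrist_force: [0.0, 0.5, -0.5]
width: 0.0918
finger_force: 0.0
```

Call:
{"method": "send_rows", "body": {
  "dp": [
    [0,0,-1],
    [0,0,-1],
    [0,0,0],
    [0,0,0],
    [0,0,0]
  ],
  "turn": [
    [0,0,1],
    [0,0,1],
    [0,0,1],
    [0,0,1],
    [0,0,1]
  ],
  "hand": [1,1,1,1,1]
}}

```text
time: 0.93
eef_pos: [0.1654, 0.6027, 0.3898]
eef_rot: [0.377, 0.926, 0.0, -0.0]
wrist_force: [-0.2, 0.0, 0.2]
width: 0.0919
finger_force: 0.0
```

Call:
{"method": "send_rows", "body": {
  "dp": [
    [0,0,0],
    [0,0,0],
    [0,0,0],
    [0,0,0],
    [0,0,0]
  ],
  "turn": [
    [0,0,1],
    [0,0,1],
    [0,0,1],
    [0,0,1],
    [0,0,1]
  ],
  "hand": [1,1,1,1,1]
}}

```text
time: 1.35
eef_pos: [0.1653, 0.6025, 0.3891]
eef_rot: [0.594, 0.804, -0.0, 0.0]
wrist_force: [0.2, 0.2, 0.0]
width: 0.092
finger_force: 0.0
```

Call:
{"method": "send_rows", "body": {
  "dp": [
    [0,0,0],
    [0,0,0],
    [0,0,0],
    [0,0,0]
  ],
  "turn": [
    [0,0,1],
    [0,0,1],
    [0,0,1],
    [0,0,0]
  ],
  "hand": [1,1,1,1]
}}

```text
time: 1.68
eef_pos: [0.1654, 0.6025, 0.3891]
eef_rot: [0.708, 0.707, -0.0, 0.0]
wrist_force: [0.3, -0.7, -0.1]
width: 0.0919
finger_force: 0.0
```

Call:
{"method": "send_rows", "body": {
  "dp": [
    [-0.9,0.45,0],
    [-0.9,0.45,0],
    [-0.9,0.45,0],
    [-0.9,0.45,0],
    [-0.9,0.45,0]
  ],
  "turn": [
    [0,0,0],
    [0,0,0],
    [0,0,0],
    [0,0,0],
    [0,0,0]
  ],
  "hand": [1,1,1,1,1]
}}

```text
time: 2.1
eef_pos: [0.2222, 0.4892, 0.3893]
eef_rot: [0.705, 0.71, -0.0, 0.0]
wrist_force: [-0.2, -0.1, -0.5]
width: 0.0922
finger_force: 0.0
```

Call:
{"method": "send_rows", "body": {
  "dp": [
    [-0.9,0.45,0],
    [-0.9,0.45,0],
    [-0.9,0.45,0],
    [-0.9,0.45,0],
    [-0.9,0.45,0]
  ],
  "turn": [
    [0,0,0],
    [0,0,0],
    [0,0,0],
    [0,0,0],
    [0,0,0]
  ],
  "hand": [1,1,1,1,1]
}}

```text
time: 2.52
eef_pos: [0.2788, 0.3768, 0.3894]
eef_rot: [0.705, 0.71, -0.0, 0.0]
wrist_force: [0.5, -1.2, 0.3]
width: 0.0918
finger_force: 0.0
```

Call:
{"method": "send_rows", "body": {
  "dp": [
    [-0.9,0.45,0],
    [-0.9,0.45,0],
    [-0.9,0.45,0],
    [-0.9,0.45,0],
    [-0.9,0.45,0]
  ],
  "turn": [
    [0,0,0],
    [0,0,0],
    [0,0,0],
    [0,0,0],
    [0,0,0]
  ],
  "hand": [1,1,1,1,1]
}}

```text
time: 2.93
eef_pos: [0.3354, 0.2645, 0.3895]
eef_rot: [0.705, 0.71, -0.0, 0.0]
wrist_force: [0.8, -0.5, -0.3]
width: 0.0916
finger_force: 0.0
```

Call:
{"method": "send_rows", "body": {
  "dp": [
    [-0.9,0.45,0],
    [-0.9,0.45,0],
    [-0.9,0.45,0],
    [-0.9,0.45,0],
    [-0.9,0.45,0]
  ],
  "turn": [
    [0,0,0],
    [0,0,0],
    [0,0,0],
    [0,0,0],
    [0,0,0]
  ],
  "hand": [1,1,1,1,1]
}}

```text
time: 3.35
eef_pos: [0.3919, 0.1522, 0.3895]
eef_rot: [0.705, 0.71, -0.0, -0.0]
wrist_force: [-0.1, 0.3, -0.7]
width: 0.0917
finger_force: 0.0
```

Call:
{"method": "send_rows", "body": {
  "dp": [
    [-0.9,0.45,0.8],
    [-0.9,0.45,0.8],
    [-0.9,0.45,0.8],
    [-0.9,0.45,0.8],
    [-0.9,0.45,0.8]
  ],
  "turn": [
    [0,0,0],
    [0,0,0],
    [0,0,0],
    [0,0,0],
    [0,0,0]
  ],
  "hand": [1,1,1,1,1]
}}

```text
time: 3.77
eef_pos: [0.4485, 0.0398, 0.2887]
eef_rot: [0.705, 0.709, 0.0, 0.0]
wrist_force: [1.1, -0.1, 0.7]
width: 0.0918
finger_force: 0.0
```

Call:
{"method": "send_rows", "body": {
  "dp": [
    [0,0,0],
    [0,0,0],
    [0,0,0]
  ],
  "turn": [
    [0,0,0],
    [0,0,0],
    [0,0,0]
  ],
  "hand": [1,1,1]
}}

```text
time: 4.02
eef_pos: [0.4483, 0.0414, 0.29]
eef_rot: [0.706, 0.709, 0.0, -0.0]
wrist_force: [-0.3, 0.4, 0.1]
width: 0.0917
finger_force: 0.0
```

```bash
cat >> h.py <<'E'
def pose():
    s=get_state(); return np.array(s['eef_pos']),Rn.from_quat(s['eef_rot']).as_matrix()
def phi():
    R=pose()[1]; return np.arctan2(-R[0,1],R[1,1])
def wgrab(f=None):
    q=pose(); p,d=grab('wrist',f); return p,d,q
def wray(uv,z,q):
    m=camera_model('wrist');K=np.array(m['K']);T=np.array(m['tool_from_camera'])
    uv=np.atleast_2d(np.array(uv,float)); xy=(uv-K[:2,2])/K[0,0]; r=np.linalg.norm(xy,axis=1)
    d=np.c_[xy*np.sinc(r/np.pi)[:,None],np.cos(r)]
    d=d@T[:3,:3].T@q[1].T; o=q[0]+q[1]@T[:3,3]
    return o+d*((z-o[2])/d[:,2])[:,None]
def wpix(X,q):
    m=camera_model('wrist');K=np.array(m['K']);T=np.array(m['tool_from_camera'])
    X=np.atleast_2d(X); c=((X-q[0])@q[1]-T[:3,3])@T[:3,:3]
    r=np.linalg.norm(c[:,:2],axis=1);th=np.arctan2(r,c[:,2])
    return K[:2,2]+K[0,0]*c[:,:2]*(th/np.maximum(r,1e-9))[:,None]
def rectify(p,q,z,x0,x1,y0,y1,res=0.0005):
    "top-down orthographic picture of plane z: row ~ -x, col ~ -y"
    xs=np.arange(x1,x0,-res);ys=np.arange(y1,y0,-res)
    X=np.stack(np.meshgrid(xs,ys,indexing='ij')+[np.full((len(xs),len(ys)),z)],-1) if 0 else np.dstack([*np.meshgrid(xs,ys,indexing='ij'),np.full((len(xs),len(ys)),z)])
    uv=wpix(X.reshape(-1,3),q).reshape(*X.shape[:2],2).astype(np.float32)
    return cv2.remap(p,uv[...,0],uv[...,1],cv2.INTER_LINEAR)
def plan(x,y,z,f=None):
    "totals in shares: turn first, then dp in the turned tool axes"
    p,R=pose(); f0=phi(); f=f0 if f is None else f
    t=-(f-f0); R2=R@Rn.from_rotvec([0,0,t]).as_matrix()
    tilt=R2.T@np.array([0,0,-1.])
    print('turn',round(t/0.1,2),'dp',np.round(R2.T@(np.array([x,y,z])-p)/0.025,2),'tilt',np.round(tilt[:2],4))
def st():
    s=get_state();print('t',round(s['time'],2),'pos',np.round(s['eef_pos'],4),'phi',round(phi(),4),'F',np.round(s['wrist_force'],1),'w',round(s['width'],4),'ff',round(float(s['finger_force']),1),'q',np.round(s['joint_positions'],2))
E
python3 - <<'E'
from h import *
st();p,d,q=wgrab('w1.png');np.savez('w1.npz',p=p,d=d,q0=q[0],q1=q[1])
E
```

```text
t 4.02 pos [0.4483 0.0414 0.29  ] phi -1.5667 F [-0.3  0.4  0.1] w 0.0917 ff 0.0 q [0.09 0.   1.89 0.   1.25 0.08]
```

View pics/w1.png

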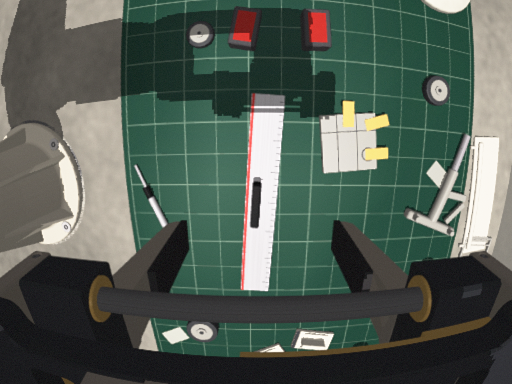

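```bash
cat >> h.py <<'E'
def bigmask(m):
    n,l,s,c=cv2.connectedComponentsWithStats(m.astype(np.uint8)); i=1+np.argmax(s[1:,4]); return l==i
def edges(m,x1,y1,res=0.0005):
    "rectified mask -> for rect: robust line fits of 4 sides in world: near(x-),far(x+),right(y-),left(y+)"
    r,c=np.nonzero(m); out={}
    def fit(a,b):
        for _ in range(4):
            k=np.polyfit(a,b,1);e=b-np.polyval(k,a);g=abs(e)<max(2*np.median(abs(e)),.0003);a,b=a[g],b[g]
        return k
    cs=np.unique(c);n=len(cs);cs=cs[int(.1*n):int(.9*n)]
    y=y1-cs*res
    out['far']=fit(y,np.array([x1-r[c==k].min()*res for k in cs])); out['near']=fit(y,np.array([x1-r[c==k].max()*res for k in cs]))
    rs=np.unique(r);n=len(rs);rs=rs[int(.1*n):int(.9*n)];x=x1-rs*res
    out['left']=fit(x,np.array([y1-c[r==k].min()*res for k in rs])); out['right']=fit(x,np.array([y1-c[r==k].max()*res for k in rs]))
    return out
E
python3 - <<'E'
from h import *
w=np.load('w1.npz');p,q=w['p'],(w['q0'],w['q1'])
def hs(z,b): 
    im=rectify(p,q,z,*b);return im,cv2.cvtColor(im,cv2.COLOR_RGB2HSV)
b=(.50,.66,.0,.15);im,h=hs(.012,b);cv2.imwrite('pics/r_skin.png',im[...,::-1])
m=((h[...,1]<60)&(h[...,2]>90))|((h[...,0]>15)&(h[...,0]<38)&(h[...,1]>100)&(h[...,2]>100))
m=bigmask((h[...,1]<60)&(h[...,2]>90));
e=edges(m,b[1],b[3]);print('skin');[print(k,np.round(v,4)) for k,v in e.items()]
b=(.40,.52,-.22,.15);im2,h=hs(.006,b);cv2.imwrite('pics/r_se.png',im2[...,::-1])
m=bigmask((h[...,1]<60)&(h[...,2]>70));e=edges(m,b[1],b[3]);print('se');[print(k,np.round(v,4)) for k,v in e.items()]
# grip top z=.034
b=(.40,.50,-.12,.08);im3,h=hs(.034,b)
m=bigmask(h[...,2]<50);e=edges(m,b[1],b[3]);print('grip');[print(k,np.round(v,4)) for k,v in e.items()]
a=cv2.resize(im[...,::-1],(300,320));c=cv2.resize(im2[...,::-1],None,fx=.67,fy=.67)
o=np.zeros((490,500,3),np.uint8);o[:320,:300]=a;o[325:325+c.shape[0],:c.shape[1]]=c[:165]
cv2.imwrite('pics/c2.png',o)
E
```

```text
skin
far [-0.1837  0.6371]
near [-0.1078  0.5472]
left [0.1285 0.0396]
right [-0.6562  0.4138]
se
far [0.0643 0.4767]
near [0.0642 0.424 ]
left [ 0.5154 -0.1061]
right [ 1.447  -0.8168]
grip
far [0.0563 0.4471]
near [0.1248 0.4406]
left [-0.0155  0.018 ]
right [ 1.2825 -0.6215]
```

View pics/c2.png

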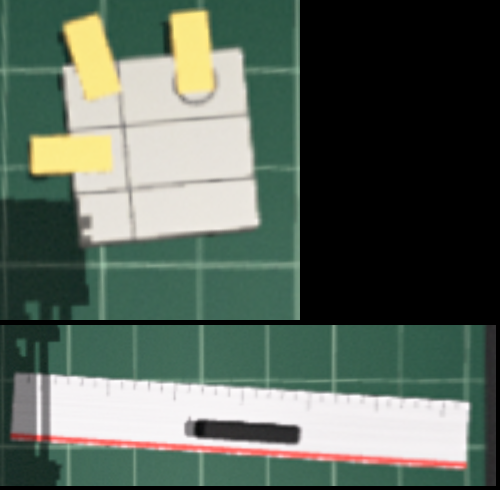

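```bash
cat >> h.py <<'E'
def xedge(img,x1,y1,ya,yb,xa,xb,res=0.0005,fall=True,k=1):
    "in rectified R channel: per column going from xa (bright) to xb, the steepest fall; line x=a*y+b"
    g=cv2.GaussianBlur(img[...,0].astype(float),(0,0),2); Y=np.arange(ya,yb,.001);X=[]
    for y in Y:
        c=int((y1-y)/res); xs=np.linspace(xa(y),xb(y),60); r=(x1-xs)/res
        v=cv2.remap(g.astype(np.float32),np.full((1,60),c,np.float32),r[None].astype(np.float32),cv2.INTER_LINEAR)[0]
        th=(np.percentile(v,90)+np.percentile(v,10))/2; i=np.argmax(v<th); X.append(xs[i])
    X=np.array(X);a,b=Y,X
    for _ in range(6):
        kk=np.polyfit(a,b,1);e=b-np.polyval(kk,a);gd=abs(e)<max(2*np.median(abs(e)),.0004);a,b=a[gd],b[gd]
    return kk,len(a)/len(Y),e.std()
E
python3 - <<'E'
from h import *
w=np.load('w1.npz');p,q=w['p'],(w['q0'],w['q1'])
b=(.50,.66,.0,.15);im=rectify(p,q,.012,*b)
L=lambda x0:(lambda y:x0-.09*(y-.066))
print('near',xedge(im,b[1],b[3],.03,.10,L(.555),L(.530)))
print('far',xedge(im,b[1],b[3],.025,.045,L(.615),L(.645)))
t=np.load('top0.npz')['p'];r=t[...,0].astype(float)
# top camera check of near edge
m=camera_model('top');K,R,tt=map(np.array,(m['K'],m['R'],m['t']))
xs,ys=np.arange(b[1],b[0],-.0005),np.arange(b[3],b[2],-.0005)
X=np.dstack([*np.meshgrid(xs,ys,indexing='ij'),np.full((len(xs),len(ys)),.012)])
c=X@R.T+tt;uv=(c@K.T);uv=(uv[...,:2]/uv[...,2:]).astype(np.float32)
im=cv2.remap(t,uv[...,0],uv[...,1],cv2.INTER_LINEAR)
print('top near',xedge(im,b[1],b[3],.03,.10,L(.555),L(.528)))
print('top far',xedge(im,b[1],b[3],.03,.045,L(.615),L(.645)))
plan(.4417,-.0305,.06,-.064-np.pi/2)
E
```

```text
near (array([-0.09500837,  0.54787163]), 0.8, np.float64(0.0001835329620039438))
far (array([-0.05608832,  0.63795905]), 0.65, np.float64(0.0001501104261562269))
top near (array([-0.09439153,  0.54713511]), 0.9714285714285714, np.float64(0.0005120752157567783))
top far (array([0.00079903, 0.63588552]), 1.0, np.float64(0.00023008792287078882))
turn 0.69 dp [-2.9  -0.09  9.21] tilt [-0.0005 -0.0009]
```

Call:
{"method": "send_rows", "body": {
  "dp": [
    [0,0,0.8],
    [-0.97,-0.03,0.8],
    [-0.97,-0.03,0.8],
    [-0.96,-0.03,0.8],
    [0,0,1]
  ],
  "turn": [
    [0,0,0.69],
    [0,0,0],
    [0,0,0],
    [0,0,0],
    [0,0,0]
  ],
  "hand": [0.8,0.8,0.7,0.7,0.7]
}}

```text
time: 4.48
eef_pos: [0.4422, -0.0328, 0.1856]
eef_rot: [0.729, 0.684, 0.001, 0.002]
wrist_force: [-0.3, 0.3, -0.4]
width: 0.0648
finger_force: 0.0
```

Call:
{"method": "send_rows", "body": {
  "dp": [
    [0,0,1],
    [0,0,1],
    [0,0,1],
    [0,0,1],
    [0,0,0]
  ],
  "turn": [
    [0,0,0],
    [0,0,0],
    [0,0,0],
    [0,0,0],
    [0,0,0]
  ],
  "hand": [0.7,0.7,0.7,0.7,0.7]
}}

```text
time: 4.9
eef_pos: [0.4394, -0.03, 0.0821]
eef_rot: [0.729, 0.684, -0.001, -0.002]
wrist_force: [-2.1, 0.5, 0.2]
width: 0.0645
finger_force: 0.0
```

```bash
python3 - <<'E'
from h import *
st();plan(.4417,-.0305,.010,-.064-np.pi/2)
E
```

```text
t 4.9 pos [ 0.4394 -0.03    0.0821] phi -1.6346 F [-2.1  0.5  0.2] w 0.0645 ff 0.0 q [-0.07  0.26  2.13  0.    0.76 -0.01]
turn 0.0 dp [-0.01  0.11  2.89] tilt [-0.0002  0.0043]
```

Call:
{"method": "send_rows", "body": {
  "dp": [
    [0,0.05,0.9],
    [0,0.04,0.9],
    [0,0,0.7],
    [0,0,0.38],
    [0,0,0]
  ],
  "turn": [
    [0,0,0],
    [0,0,0],
    [0,0,0],
    [0,0,0],
    [0,0,0]
  ],
  "hand": [0.7,0.7,0.7,0.7,0.7],
  "squeeze": 25
}}

```text
time: 5.32
eef_pos: [0.4434, -0.0307, 0.0124]
eef_rot: [0.73, 0.684, -0.0, -0.0]
wrist_force: [-0.5, -0.2, 0.0]
width: 0.0637
finger_force: 0.0
```

Call:
{"method": "send_rows", "body": {
  "dp": [
    [0,0,0],
    [0,0,0],
    [0,0,0],
    [0,0,0],
    [0,0,0]
  ],
  "turn": [
    [0,0,0],
    [0,0,0],
    [0,0,0],
    [0,0,0],
    [0,0,0]
  ],
  "hand": [0,0,0,0,0]
}}

```text
time: 5.73
eef_pos: [0.444, -0.0313, 0.0133]
eef_rot: [0.73, 0.683, 0.0, 0.0]
wrist_force: [0.1, 0.1, -0.6]
width: 0.0333
finger_force: 0.0
```

Call:
{"method": "send_rows", "body": {
  "dp": [
    [0,0,0],
    [0,0,0],
    [0,0,0]
  ],
  "turn": [
    [0,0,0],
    [0,0,0],
    [0,0,0]
  ],
  "hand": [0,0,0]
}}

```text
time: 5.98
eef_pos: [0.4431, -0.0313, 0.0126]
eef_rot: [0.73, 0.683, -0.0, -0.0]
wrist_force: [-1.7, 0.2, 1.7]
width: 0.0136
finger_force: 25.0
```

```bash
python3 - <<'E'
from h import *
st()
s=.0947; n=np.array([np.cos(s),np.sin(s)]);t=np.array([-np.sin(s),np.cos(s)])
e=np.array([.5417,.0657])
# target: straightedge centre at skin y -0.10 ; grip centre 33 mm in front of the edge, stand off 6 mm
for off in(.006,0): 
    g=e-n*(.033+off)+t*(-.098); print(np.round(g,4)); plan(*g,pose()[0][2],s-np.pi/2)
E
```

```text
t 5.98 pos [ 0.4431 -0.0313  0.0126] phi -1.6368 F [-1.7  0.2  1.7] w 0.0136 ff 25.0 q [-0.07  0.4   2.16 -0.    0.58 -0.01]
[ 0.5121 -0.0355]
turn -1.61 dp [-0.43  2.73 -0.  ] tilt [-0.0001  0.0009]
[ 0.5181 -0.035 ]
turn -1.61 dp [-0.43  2.97 -0.  ] tilt [-0.0001  0.0009]
```

Call:
{"method": "send_rows", "body": {
  "dp": [
    [0,0,0],
    [0,0,0],
    [0,0,0],
    [-0.1,0.5,0],
    [-0.1,0.5,0]
  ],
  "turn": [
    [0,0,-0.54],
    [0,0,-0.54],
    [0,0,-0.53],
    [0,0,0],
    [0,0,0]
  ],
  "hand": [0,0,0,0,0]
}}

```text
time: 6.4
eef_pos: [0.465, -0.0336, 0.0124]
eef_rot: [0.673, 0.74, -0.002, -0.003]
wrist_force: [-1.4, 1.3, 0.9]
width: 0.0137
finger_force: 25.0
```

Call:
{"method": "send_rows", "body": {
  "dp": [
    [-0.1,0.5,0],
    [-0.1,0.5,0],
    [-0.03,0.5,0],
    [0,0.23,0],
    [0,0,0]
  ],
  "turn": [
    [0,0,0],
    [0,0,0],
    [0,0,0],
    [0,0,0],
    [0,0,0]
  ],
  "hand": [0,0,0,0,0]
}}

```text
time: 6.82
eef_pos: [0.5137, -0.0355, 0.0125]
eef_rot: [0.673, 0.74, 0.0, 0.0]
wrist_force: [-0.3, -0.0, -2.3]
width: 0.0137
finger_force: 25.0
```

Call:
{"method": "send_rows", "body": {
  "dp": [
    [0,0,0],
    [0,0,0],
    [0,0,0]
  ],
  "turn": [
    [0,0,0],
    [0,0,0],
    [0,0,0]
  ],
  "hand": [0,0,0]
}}

```text
time: 7.07
eef_pos: [0.5115, -0.0354, 0.0124]
eef_rot: [0.673, 0.74, -0.0, -0.0]
wrist_force: [0.1, -0.5, -2.7]
width: 0.0136
finger_force: 25.0
```

```bash
python3 - <<'E'
from h import *
st()
p,d,q=wgrab('w2.png');np.savez('w2.npz',p=p,d=d,q0=q[0],q1=q[1])
b=(.47,.60,-.10,.15);im=rectify(p,q,.012,*b);im6=rectify(p,q,.006,*b)
L=lambda x0:(lambda y:x0-.0947*(y-.0657))
print('skin near',xedge(im,b[1],b[3],.03,.10,L(.555),L(.535)))
cv2.imwrite('pics/c3.png',cv2.resize(im6[...,::-1],None,fx=1.5,fy=1.5))
E
```

```text
t 7.07 pos [ 0.5115 -0.0354  0.0124] phi -1.4758 F [ 0.1 -0.5 -2.7] w 0.0136 ff 25.0 q [-0.07  0.47  2.01  0.    0.65 -0.17]
skin near (array([-0.09521046,  0.54668282]), 0.9428571428571428, np.float64(9.260992056572758e-05))
```

View pics/c3.png

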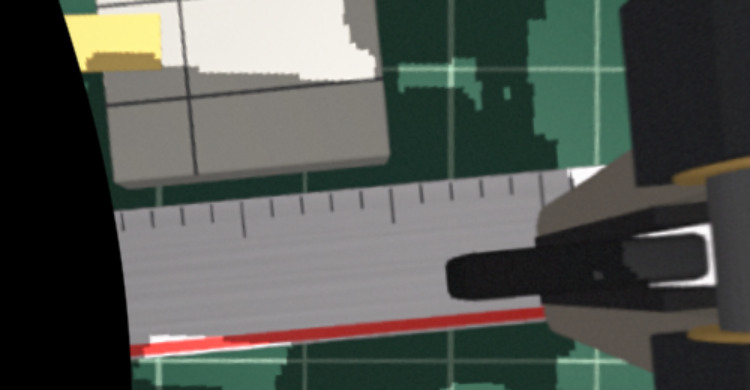

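```bash
cat >> h.py <<'E'
def gap(q,p,cy=.0657):
    b=(.47,.60,-.10,.15);L=lambda x0:(lambda y:x0-.0947*(y-.0657))
    a=xedge(rectify(p,q,.012,*b),b[1],b[3],.03,.10,L(.555),L(.535))
    return a
E
python3 - <<'E'
from h import *
w=np.load('w2.npz');p,q=w['p'],(w['q0'],w['q1'])
b=(.47,.60,-.10,.15);im6=rectify(p,q,.006,*b)
L=lambda x0:(lambda y:x0-.0947*(y-.0657))
print('se far',xedge(im6,b[1],b[3],.025,.105,L(.525),L(.540)))
print('tool-based edge at y=.0657:', [ (q[0][:2]+.033*np.array([np.cos(.0947),np.sin(.0947)])), phi()+np.pi/2])
E
```

```text
se far (array([-0.09458081,  0.54060817]), 1.0, np.float64(5.5341328608088885e-05))
tool-based edge at y=.0657: [array([ 0.54437596, -0.03231474]), np.float64(0.0949707851574173)]
```

Call:
{"method": "send_rows", "body": {
  "dp": [
    [0,0.1,0],
    [0,0.1,0],
    [0,0.06,0],
    [0,0,0],
    [0,0,0]
  ],
  "turn": [
    [0,0,0],
    [0,0,0],
    [0,0,0],
    [0,0,0],
    [0,0,0]
  ],
  "hand": [0,0,0,0,0]
}}

```text
time: 7.53
eef_pos: [0.5191, -0.0349, 0.0126]
eef_rot: [0.673, 0.74, 0.0, 0.0]
wrist_force: [0.2, -1.1, -2.8]
width: 0.0138
finger_force: 25.0
```

```bash
python3 - <<'E'
from h import *
st()
p,d,q=wgrab();print('skin',gap(q,p))
b=(.47,.60,-.10,.15);im6=rectify(p,q,.006,*b)
cv2.imwrite('pics/c4.png',cv2.resize(im6[60:,:300][...,::-1],None,fx=2,fy=2))
E
```

```text
t 7.53 pos [ 0.5191 -0.0349  0.0126] phi -1.4757 F [ 0.2 -1.1 -2.8] w 0.0138 ff 25.0 q [-0.07  0.48  2.   -0.    0.66 -0.17]
skin (array([-0.30603307,  0.56875378]), 0.5142857142857142, np.float64(0.001668680797211507))
```

View pics/c4.png

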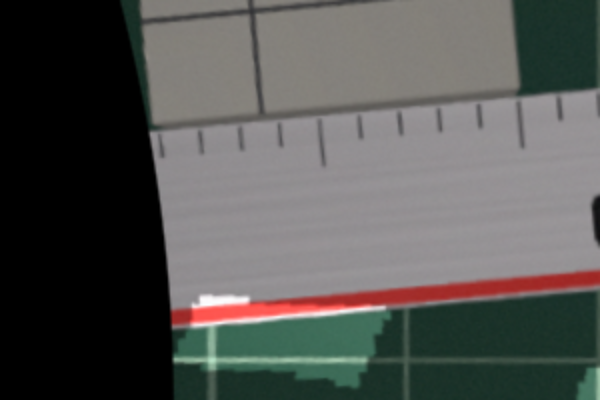

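Call:
{"method": "send_rows", "body": {
  "dp": [
    [0,0.04,0],
    [0,0,0],
    [0,0,0]
  ],
  "turn": [
    [0,0,0],
    [0,0,0],
    [0,0,0]
  ],
  "hand": [0,0,0]
}}

```text
time: 7.83
eef_pos: [0.5198, -0.0348, 0.0125]
eef_rot: [0.673, 0.74, -0.0, -0.0]
wrist_force: [-0.9, 0.2, -2.6]
width: 0.0139
finger_force: 25.0
```

```bash
python3 -c "
from h import *
st()"
```

```text
t 7.83 pos [ 0.5198 -0.0348  0.0125] phi -1.4756 F [-0.9  0.2 -2.6] w 0.0139 ff 25.0 q [-0.07  0.48  2.   -0.    0.66 -0.16]
```

Call:
{"method": "send_rows", "body": {
  "dp": [
    [0,0.06,0],
    [0,0,0],
    [0,0,0]
  ],
  "turn": [
    [0,0,0],
    [0,0,0],
    [0,0,0]
  ],
  "hand": [0,0,0]
}}

```text
time: 8.08
eef_pos: [0.5204, -0.0347, 0.0124]
eef_rot: [0.673, 0.74, -0.001, -0.001]
wrist_force: [-4.5, -1.2, -0.1]
width: 0.0138
finger_force: 25.0
```

Call:
{"method": "send_rows", "body": {
  "dp": [
    [0,0,0],
    [0,0,0],
    [0,0,0]
  ],
  "turn": [
    [0,0,0],
    [0,0,0],
    [0,0,0]
  ],
  "hand": [0,0,0]
}}

```text
time: 8.33
eef_pos: [0.5204, -0.0347, 0.0124]
eef_rot: [0.673, 0.74, -0.001, -0.001]
wrist_force: [-4.6, -2.9, -0.5]
width: 0.0137
finger_force: 25.0
```

```bash
python3 -c "
from h import *
st()
p,d,q=wgrab()
b=(.47,.60,-.10,.15);im=rectify(p,q,.012,*b)
L=lambda x0:(lambda y:x0-.0947*(y-.0657))
g=im[...,0].astype(int)
for y in(.035,.05,.08,.1):
  c=int((b[3]-y)/.0005); print(y,[int(g[int((b[1]-x)/.0005),c]) for x in np.arange(L(.551)(y),L(.531)(y),-.001)])
"
```

```text
t 8.33 pos [ 0.5204 -0.0347  0.0124] phi -1.4755 F [-4.6 -2.9 -0.5] w 0.0137 ff 25.0 q [-0.07  0.48  1.99 -0.    0.67 -0.16]
0.035 [130, 132, 133, 131, 131, 133, 132, 134, 127, 100, 121, 152, 151, 150, 147, 147, 146, 148, 150, 149, 149]
0.05 [130, 132, 131, 132, 132, 134, 132, 133, 125, 100, 127, 104, 87, 98, 110, 118, 124, 145, 147, 147, 146]
0.08 [132, 132, 133, 133, 131, 133, 133, 133, 132, 110, 96, 144, 148, 147, 145, 145, 145, 145, 147, 145, 145]
0.1 [133, 133, 133, 132, 133, 133, 134, 133, 130, 105, 90, 133, 147, 146, 144, 141, 141, 145, 144, 144, 144]
```

Call:
{"method": "send_rows", "body": {
  "dp": [
    [0,0,0],
    [0,0,0],
    [0,0,0],
    [0,0,-0.4],
    [0,0,-0.8]
  ],
  "turn": [
    [0,0,0],
    [0,0,0],
    [0,0,0],
    [0,0,0],
    [0,0,0]
  ],
  "hand": [0.3,0.35,0.4,0.4,0.4]
}}

```text
time: 8.8
eef_pos: [0.5204, -0.0345, 0.0419]
eef_rot: [0.673, 0.74, -0.001, -0.001]
wrist_force: [-0.9, -0.6, -0.0]
width: 0.0367
finger_force: 0.0
```

Call:
{"method": "send_rows", "body": {
  "dp": [
    [0,0,-1],
    [0,0,-1],
    [0,0,-1],
    [0,0,-1],
    [0,0,-1]
  ],
  "turn": [
    [0,0,0],
    [0,0,0],
    [0,0,0],
    [0,0,0],
    [0,0,0]
  ],
  "hand": [0.4,0.4,0.5,0.6,0.6]
}}

```text
time: 9.22
eef_pos: [0.5217, -0.0346, 0.1699]
eef_rot: [0.673, 0.74, 0.001, 0.001]
wrist_force: [0.7, -0.6, 0.2]
width: 0.0538
finger_force: 0.0
```

Call:
{"method": "send_rows", "body": {
  "dp": [
    [0.9,0,-0.2],
    [0.9,0,0],
    [0.9,0,0],
    [0,0,0],
    [0,0,0]
  ],
  "turn": [
    [0,0,0],
    [0,0,0],
    [0,0,0],
    [0,0,0],
    [0,0,0]
  ],
  "hand": [0.6,0.6,0.6,0.6,0.6]
}}

```text
time: 9.63
eef_pos: [0.5153, 0.0333, 0.1735]
eef_rot: [0.672, 0.741, 0.0, 0.0]
wrist_force: [-0.4, -0.0, -0.4]
width: 0.0551
finger_force: 0.0
```

```bash
cat >> h.py <<'E'
def redrects(p,q,z=.036,b=(.36,.60,.10,.32)):
    im=rectify(p,q,z,*b);h=cv2.cvtColor(im,cv2.COLOR_RGB2HSV)
    m=(((h[...,0]<8)|(h[...,0]>172))&(h[...,1]>150)&(h[...,2]>50)).astype(np.uint8)
    for c in cv2.findContours(m,cv2.RETR_EXTERNAL,cv2.CHAIN_APPROX_NONE)[0]:
        if cv2.contourArea(c)>300:
            (u,v),s,a=cv2.minAreaRect(c); print('red',round(b[1]-v*.0005,4),round(b[3]-u*.0005,4),np.round(np.array(s)*.5,1),'mm angle',round(a,1))
E
python3 - <<'E'
from h import *
w=np.load('w1.npz');redrects(w['p'],(w['q0'],w['q1']))
st();p,d,q=wgrab();np.savez('w3.npz',p=p,q0=q[0],q1=q[1]);redrects(p,q)
b=(.47,.60,-.22,.15);im6=rectify(p,q,.006,*b);im=rectify(p,q,.012,*b)
L=lambda x0:(lambda y:x0-.0947*(y-.0657))
print('se far right part',xedge(im6,b[1],b[3],-.09,.01,L(.535),L(.560)))
print('se left end/near red:');g=im[...,0].astype(int)
for y in(.03,.05,.08,.1):
  c=int((b[3]-y)/.0005); print(y,[int(g[int((b[1]-x)/.0005),c]) for x in np.arange(L(.551)(y),L(.531)(y),-.001)])
E
```

```text
red 0.4248 0.2404 [46.  26.3] mm angle 9.9
red 0.5286 0.2412 [26.1 46. ] mm angle 88.1
t 9.63 pos [0.5153 0.0333 0.1735] phi -1.4738 F [-0.4 -0.  -0.4] w 0.0551 ff 0.0 q [ 0.06  0.23  1.91 -0.    1.   -0.04]
red 0.4219 0.22 [ 7.6 26. ] mm angle 1.2
red 0.5296 0.2252 [25.8 13.6] mm angle 87.1
se far right part (array([-0.10775192,  0.54906212]), 0.86, np.float64(0.00017091604722240927))
se left end/near red:
0.03 [243, 242, 243, 243, 243, 243, 243, 241, 229, 177, 227, 253, 250, 248, 245, 244, 244, 247, 248, 248, 248]
0.05 [241, 242, 242, 242, 243, 243, 243, 245, 208, 191, 216, 243, 240, 236, 233, 233, 235, 242, 248, 247, 248]
0.08 [119, 119, 117, 118, 117, 117, 118, 121, 116, 97, 106, 118, 115, 113, 107, 105, 109, 126, 132, 133, 133]
0.1 [120, 120, 120, 118, 120, 120, 119, 119, 113, 101, 100, 109, 110, 105, 105, 106, 114, 125, 132, 134, 134]
```

```bash
python3 -c "
from h import *
plan(.5286,.2412,.013,.033-np.pi/2)"
```

```text
turn 0.63 dp [8.32 0.8  6.41] tilt [ 0.0002 -0.0009]
```

Call:
{"method": "send_rows", "body": {
  "dp": [
    [0,0,0],
    [0.9,0.1,0],
    [0.9,0.1,0],
    [0.9,0.1,0],
    [0.9,0.1,0]
  ],
  "turn": [
    [0,0,0.63],
    [0,0,0],
    [0,0,0],
    [0,0,0],
    [0,0,0]
  ],
  "hand": [0.75,0.75,0.75,0.75,0.75]
}}

```text
time: 10.1
eef_pos: [0.5226, 0.1226, 0.1728]
eef_rot: [0.696, 0.718, 0.0, 0.0]
wrist_force: [0.2, 0.3, 0.3]
width: 0.0689
finger_force: 0.0
```

Call:
{"method": "send_rows", "body": {
  "dp": [
    [0.9,0.1,0],
    [0.9,0.1,0],
    [0.9,0.1,0.5],
    [0.9,0.1,0.8],
    [0.92,0,0.8]
  ],
  "turn": [
    [0,0,0],
    [0,0,0],
    [0,0,0],
    [0,0,0],
    [0,0,0]
  ],
  "hand": [0.75,0.75,0.75,0.75,0.75]
}}

```text
time: 10.52
eef_pos: [0.5301, 0.2364, 0.1202]
eef_rot: [0.696, 0.718, 0.001, 0.001]
wrist_force: [0.1, -1.1, -0.1]
width: 0.0691
finger_force: 0.0
```

Call:
{"method": "send_rows", "body": {
  "dp": [
    [0.2,0,0.6],
    [0,0,0.6],
    [0,0,0],
    [0,0,0],
    [0,0,0]
  ],
  "turn": [
    [0,0,0],
    [0,0,0],
    [0,0,0],
    [0,0,0],
    [0,0,0]
  ],
  "hand": [0.75,0.75,0.75,0.75,0.75]
}}

```text
time: 10.93
eef_pos: [0.5291, 0.2405, 0.0909]
eef_rot: [0.696, 0.718, 0.0, 0.0]
wrist_force: [1.0, -0.1, -1.4]
width: 0.0689
finger_force: 0.0
```

```bash
python3 -c "
from h import *
st();plan(.5286,.2412,.013,.033-np.pi/2);p,d,q=wgrab();redrects(p,q)"
```

```text
t 10.93 pos [0.5291 0.2405 0.0909] phi -1.5397 F [ 1.  -0.1 -1.4] w 0.0689 ff 0.0 q [ 0.42  0.43  1.83 -0.    0.88  0.39]
turn -0.02 dp [ 0.03 -0.02  3.12] tilt [-0.0002 -0.0007]
red 0.4247 0.2405 [46.1 26. ] mm angle 10.0
red 0.5287 0.2413 [26. 46.] mm angle 87.6
```

Call:
{"method": "send_rows", "body": {
  "dp": [
    [0,0,0.9],
    [0,0,0.9],
    [0,0,0.8],
    [0,0,0.5],
    [0,0,0]
  ],
  "turn": [
    [0,0,0],
    [0,0,0],
    [0,0,0],
    [0,0,0],
    [0,0,0]
  ],
  "hand": [0.75,0.75,0.75,0.75,0.75],
  "squeeze": 50
}}

```text
time: 11.4
eef_pos: [0.5275, 0.2402, 0.0111]
eef_rot: [0.696, 0.718, -0.001, -0.0]
wrist_force: [-0.4, -0.8, 0.4]
width: 0.0692
finger_force: 0.0
```

Call:
{"method": "send_rows", "body": {
  "dp": [
    [0,0,0],
    [0,0,0],
    [0,0,0],
    [0,0,0],
    [0,0,0]
  ],
  "turn": [
    [0,0,0],
    [0,0,0],
    [0,0,0],
    [0,0,0],
    [0,0,0]
  ],
  "hand": [0.2,0.2,0.2,0.2,0.2]
}}

```text
time: 11.82
eef_pos: [0.5292, 0.2414, 0.0136]
eef_rot: [0.696, 0.718, 0.001, 0.0]
wrist_force: [-0.4, 0.2, 6.9]
width: 0.0395
finger_force: 50.0
```

Call:
{"method": "send_rows", "body": {
  "dp": [
    [0,0,0],
    [0,0,-0.3],
    [0,0,-0.4],
    [0,0,-0.4],
    [0,0,0]
  ],
  "turn": [
    [0,0,0],
    [0,0,0],
    [0,0,0],
    [0,0,0],
    [0,0,0]
  ],
  "hand": [0.2,0.2,0.2,0.2,0.2]
}}

```text
time: 12.23
eef_pos: [0.5294, 0.2416, 0.0422]
eef_rot: [0.696, 0.718, 0.001, 0.0]
wrist_force: [0.4, 0.7, -4.9]
width: 0.0395
finger_force: 50.0
```

```bash
python3 -c "
from h import *
st();plan(.5179,.0656,.042,.0953-np.pi/2)"
```

```text
t 12.23 pos [0.5294 0.2416 0.0422] phi -1.5387 F [ 0.4  0.7 -4.9] w 0.0395 ff 50.0 q [0.43 0.5  1.86 0.   0.78 0.39]
turn -0.63 dp [-6.96 -1.13  0.  ] tilt [-0.0008 -0.0024]
```

Call:
{"method": "send_rows", "body": {
  "dp": [
    [0,0,0],
    [-0.5,-0.08,0],
    [-0.8,-0.13,0],
    [-0.9,-0.15,0],
    [-0.9,-0.15,0]
  ],
  "turn": [
    [0,0,-0.63],
    [0,0,0],
    [0,0,0],
    [0,0,0],
    [0,0,0]
  ],
  "hand": [0.1,0.1,0.1,0.1,0.1]
}}

```text
time: 12.65
eef_pos: [0.5225, 0.1614, 0.04]
eef_rot: [0.673, 0.74, -0.0, -0.0]
wrist_force: [-0.1, -0.5, -6.5]
width: 0.0396
finger_force: 50.0
```

Call:
{"method": "send_rows", "body": {
  "dp": [
    [-0.9,-0.15,0],
    [-0.9,-0.15,0],
    [-0.9,-0.15,0],
    [-0.7,-0.1,0],
    [-0.46,-0.07,0]
  ],
  "turn": [
    [0,0,0],
    [0,0,0],
    [0,0,0],
    [0,0,0],
    [0,0,0]
  ],
  "hand": [0.1,0.1,0.1,0.1,0.1]
}}

```text
time: 13.07
eef_pos: [0.516, 0.063, 0.0401]
eef_rot: [0.674, 0.739, -0.0, -0.0]
wrist_force: [0.5, 0.2, -5.3]
width: 0.0395
finger_force: 50.0
```

Call:
{"method": "send_rows", "body": {
  "dp": [
    [0,0,0],
    [0,0,0],
    [0,0,0],
    [0,0,0],
    [0,0,0]
  ],
  "turn": [
    [0,0,0],
    [0,0,0],
    [0,0,0],
    [0,0,0],
    [0,0,0]
  ],
  "hand": [0.1,0.1,0.1,0.1,0.1]
}}

```text
time: 13.48
eef_pos: [0.5168, 0.0659, 0.0401]
eef_rot: [0.672, 0.74, 0.0, -0.0]
wrist_force: [-0.1, -0.8, -5.4]
width: 0.0394
finger_force: 50.0
```

```bash
python3 -c "
from h import *
st();plan(.5179,.0656,.0205,.0953-np.pi/2)"
```

```text
t 13.48 pos [0.5168 0.0659 0.0401] phi -1.4749 F [-0.1 -0.8 -5.4] w 0.0394 ff 50.0 q [0.12 0.43 1.99 0.   0.72 0.03]
turn 0.01 dp [-0.02  0.04  0.78] tilt [-0.0001 -0.0001]
```

Call:
{"method": "send_rows", "body": {
  "dp": [
    [0,0.02,0.3],
    [0,0,0.25],
    [0,0,0.15],
    [0,0,0.06],
    [0,0,0.04]
  ],
  "turn": [
    [0,0,0],
    [0,0,0],
    [0,0,0],
    [0,0,0],
    [0,0,0]
  ],
  "hand": [0.1,0.1,0.1,0.1,0.1]
}}

```text
time: 13.9
eef_pos: [0.5166, 0.0653, 0.0196]
eef_rot: [0.673, 0.74, -0.001, -0.001]
wrist_force: [-5.2, -0.2, 9.6]
width: 0.0399
finger_force: 50.0
```

Call:
{"method": "send_rows", "body": {
  "dp": [
    [0,0,0],
    [0,0,0],
    [0,0,0]
  ],
  "turn": [
    [0,0,0],
    [0,0,0],
    [0,0,0]
  ],
  "hand": [0.1,0.1,0.1]
}}

```text
time: 14.15
eef_pos: [0.5175, 0.0652, 0.0202]
eef_rot: [0.673, 0.74, 0.0, 0.0]
wrist_force: [-0.1, -0.9, -5.7]
width: 0.0398
finger_force: 50.0
```

Call:
{"method": "send_rows", "body": {
  "dp": [
    [0,0,0.04],
    [0,0,0],
    [0,0,0]
  ],
  "turn": [
    [0,0,0],
    [0,0,0],
    [0,0,0]
  ],
  "hand": [0.1,0.1,0.1]
}}

```text
time: 14.4
eef_pos: [0.5176, 0.0652, 0.0196]
eef_rot: [0.673, 0.74, 0.0, 0.0]
wrist_force: [-2.0, -0.8, 5.2]
width: 0.0398
finger_force: 50.0
```

Call:
{"method": "send_rows", "body": {
  "dp": [
    [0,0,0.02],
    [0,0,0],
    [0,0,0]
  ],
  "turn": [
    [0,0,0],
    [0,0,0],
    [0,0,0]
  ],
  "hand": [0.1,0.1,0.1]
}}

```text
time: 14.65
eef_pos: [0.5176, 0.0652, 0.0196]
eef_rot: [0.673, 0.74, 0.0, 0.0]
wrist_force: [-4.4, -0.7, 11.3]
width: 0.0396
finger_force: 50.0
```

Call:
{"method": "send_rows", "body": {
  "dp": [
    [0,0,0],
    [0,0,0],
    [0,0,0],
    [0,0,-0.5],
    [0,0,-1]
  ],
  "turn": [
    [0,0,0],
    [0,0,0],
    [0,0,0],
    [0,0,0],
    [0,0,0]
  ],
  "hand": [0.55,0.55,0.55,0.55,0.55]
}}

```text
time: 15.07
eef_pos: [0.5154, 0.065, 0.0543]
eef_rot: [0.673, 0.74, -0.002, -0.001]
wrist_force: [0.3, -0.3, -0.1]
width: 0.0506
finger_force: 0.0
```

Call:
{"method": "send_rows", "body": {
  "dp": [
    [0,0,-1],
    [0,0,-1],
    [0,0,-0.5],
    [0,0,0],
    [0,0,0]
  ],
  "turn": [
    [0,0,0],
    [0,0,0],
    [0,0,0],
    [0,0,0],
    [0,0,0]
  ],
  "hand": [0.6,0.6,0.6,0.6,0.6]
}}

```text
time: 15.48
eef_pos: [0.5177, 0.0653, 0.1189]
eef_rot: [0.673, 0.74, 0.001, 0.001]
wrist_force: [0.2, -0.1, -0.5]
width: 0.055
finger_force: 0.0
```

```bash
python3 -c "
from h import *
st();p,d,q=wgrab();redrects(p,q,.042,(.42,.6,0,.15));redrects(p,q,.036,(.36,.5,.15,.30))
s=-.172;n=np.array([np.cos(s),np.sin(s)])
plan(*(np.array([.4248,.2404])+.003*n),.013,s-np.pi/2)"
```

```text
t 15.48 pos [0.5177 0.0653 0.1189] phi -1.4758 F [ 0.2 -0.1 -0.5] w 0.055 ff 0.0 q [0.12 0.31 1.94 0.   0.89 0.03]
red 0.4927 0.114 [ 2.8 44.2] mm angle 83.7
red 0.5166 0.0652 [26.  45.9] mm angle 84.4
red 0.4227 0.2277 [20.  26.1] mm angle 9.5
turn 2.67 dp [ 6.27 -4.71  4.2 ] tilt [0.0001 0.0002]
```

Call:
{"method": "send_rows", "body": {
  "dp": [
    [0,0,0],
    [0,0,0],
    [0,0,0],
    [0.78,-0.59,0],
    [0.78,-0.59,0]
  ],
  "turn": [
    [0,0,0.89],
    [0,0,0.89],
    [0,0,0.89],
    [0,0,0],
    [0,0,0]
  ],
  "hand": [0.57,0.57,0.57,0.57,0.57]
}}

```text
time: 15.95
eef_pos: [0.494, 0.1083, 0.1168]
eef_rot: [0.766, 0.643, -0.001, -0.001]
wrist_force: [-0.1, -0.2, -0.8]
width: 0.0522
finger_force: 0.0
```

Call:
{"method": "send_rows", "body": {
  "dp": [
    [0.78,-0.59,0],
    [0.78,-0.59,0],
    [0.78,-0.59,0],
    [0.78,-0.59,0],
    [0.78,-0.59,0.3]
  ],
  "turn": [
    [0,0,0],
    [0,0,0],
    [0,0,0],
    [0,0,0],
    [0,0,0]
  ],
  "hand": [0.57,0.57,0.57,0.57,0.57]
}}

```text
time: 16.37
eef_pos: [0.4381, 0.2183, 0.1104]
eef_rot: [0.765, 0.644, -0.0, -0.0]
wrist_force: [1.0, 0.8, 0.3]
width: 0.0523
finger_force: 0.0
```

Call:
{"method": "send_rows", "body": {
  "dp": [
    [0.78,-0.59,0.7],
    [0,0,0.6],
    [0,0,0],
    [0,0,0],
    [0,0,0]
  ],
  "turn": [
    [0,0,0],
    [0,0,0],
    [0,0,0],
    [0,0,0],
    [0,0,0]
  ],
  "hand": [0.57,0.57,0.57,0.57,0.57]
}}

```text
time: 16.78
eef_pos: [0.4277, 0.2387, 0.0783]
eef_rot: [0.765, 0.644, -0.001, -0.0]
wrist_force: [-0.3, -0.3, 0.9]
width: 0.0525
finger_force: 0.0
```

```bash
python3 -c "
from h import *
st();p,d,q=wgrab();redrects(p,q,.036,(.36,.5,.18,.30))
s=-.172;n=np.array([np.cos(s),np.sin(s)])
plan(*(np.array([.4248,.2404])+.003*n),.013,s-np.pi/2)"
```

```text
t 16.78 pos [0.4277 0.2387 0.0783] phi -1.7431 F [-0.3 -0.3  0.9] w 0.0525 ff 0.0 q [ 0.51  0.33  2.03 -0.    0.78  0.68]
red 0.4272 0.255 [16.  25.7] mm angle 10.3
turn -0.01 dp [ 0.04 -0.02  2.63] tilt [ 0.0001 -0.    ]
```

Call:
{"method": "send_rows", "body": {
  "dp": [
    [0.04,0,0.6],
    [0,-0.02,0.7],
    [0,0,0.7],
    [0,0,0.4],
    [0,0,0.22]
  ],
  "turn": [
    [0,0,0],
    [0,0,0],
    [0,0,0],
    [0,0,0],
    [0,0,0]
  ],
  "hand": [0.57,0.57,0.57,0.57,0.57]
}}

```text
time: 17.25
eef_pos: [0.4274, 0.2396, 0.0124]
eef_rot: [0.766, 0.643, -0.0, -0.0]
wrist_force: [-0.3, 0.6, -0.7]
width: 0.0524
finger_force: 0.0
```

Call:
{"method": "send_rows", "body": {
  "dp": [
    [0,0,0],
    [0,0,0],
    [0,0,0],
    [0,0,0],
    [0,0,0]
  ],
  "turn": [
    [0,0,0],
    [0,0,0],
    [0,0,0],
    [0,0,0],
    [0,0,0]
  ],
  "hand": [0.57,0.1,0.1,0.1,0.1]
}}

```text
time: 17.67
eef_pos: [0.4275, 0.2403, 0.0137]
eef_rot: [0.765, 0.644, 0.0, 0.0]
wrist_force: [-1.4, -0.8, 4.7]
width: 0.0397
finger_force: 50.0
```

Call:
{"method": "send_rows", "body": {
  "dp": [
    [0,0,0],
    [0,0,-0.3],
    [0,0,-0.4],
    [0,0,-0.4],
    [0,0,0]
  ],
  "turn": [
    [0,0,0],
    [0,0,0],
    [0,0,0],
    [0,0,0],
    [0,0,0]
  ],
  "hand": [0.1,0.1,0.1,0.1,0.1]
}}

```text
time: 18.08
eef_pos: [0.4286, 0.2409, 0.0427]
eef_rot: [0.765, 0.644, 0.002, 0.0]
wrist_force: [0.6, 0.2, -6.7]
width: 0.0394
finger_force: 50.0
```

```bash
python3 -c "
from h import *
st();f=.0953-np.pi/2;plan(.435,.10,.041,f);plan(.435,-.1336,.041,f);plan(.5369,-.1336,.041,f)"
```

```text
t 18.08 pos [0.4286 0.2409 0.0427] phi -1.7427 F [ 0.6  0.2 -6.7] w 0.0394 ff 50.0 q [ 0.51  0.39  2.05 -0.    0.69  0.68]
turn -2.67 dp [-5.64 -0.28  0.06] tilt [-0.0013 -0.003 ]
turn -2.67 dp [-14.94  -1.17   0.05] tilt [-0.0013 -0.003 ]
turn -2.67 dp [-15.32   2.88   0.06] tilt [-0.0013 -0.003 ]
```

Call:
{"method": "send_rows", "body": {
  "dp": [
    [0,0,0],
    [0,0,0],
    [0,0,0],
    [-0.5,-0.04,0],
    [-0.8,-0.06,0]
  ],
  "turn": [
    [0,0,-0.89],
    [0,0,-0.89],
    [0,0,-0.89],
    [0,0,0],
    [0,0,0]
  ],
  "hand": [0.1,0.1,0.1,0.1,0.1]
}}

```text
time: 18.5
eef_pos: [0.4285, 0.2081, 0.0409]
eef_rot: [0.673, 0.74, 0.001, 0.0]
wrist_force: [0.4, -0.2, -5.2]
width: 0.0395
finger_force: 50.0
```

Call:
{"method": "send_rows", "body": {
  "dp": [
    [-0.9,-0.07,0],
    [-0.9,-0.07,0],
    [-0.9,-0.07,0],
    [-0.9,-0.07,0],
    [-0.9,-0.07,0]
  ],
  "turn": [
    [0,0,0],
    [0,0,0],
    [0,0,0],
    [0,0,0],
    [0,0,0]
  ],
  "hand": [0.1,0.1,0.1,0.1,0.1]
}}

```text
time: 18.92
eef_pos: [0.4297, 0.0932, 0.0408]
eef_rot: [0.674, 0.739, 0.0, 0.0]
wrist_force: [0.1, 0.5, -6.2]
width: 0.0398
finger_force: 50.0
```

Call:
{"method": "send_rows", "body": {
  "dp": [
    [-0.9,-0.07,0],
    [-0.9,-0.07,0],
    [-0.9,-0.07,0],
    [-0.9,-0.07,0],
    [-0.9,-0.07,0]
  ],
  "turn": [
    [0,0,0],
    [0,0,0],
    [0,0,0],
    [0,0,0],
    [0,0,0]
  ],
  "hand": [0.1,0.1,0.1,0.1,0.1]
}}

```text
time: 19.33
eef_pos: [0.4315, -0.0196, 0.0408]
eef_rot: [0.674, 0.739, 0.0, 0.0]
wrist_force: [0.1, -0.5, -5.0]
width: 0.0402
finger_force: 50.0
```

Call:
{"method": "send_rows", "body": {
  "dp": [
    [-0.9,-0.07,0],
    [-0.9,-0.07,0],
    [-0.9,-0.07,0],
    [-0.9,-0.07,0],
    [-0.9,-0.07,0]
  ],
  "turn": [
    [0,0,0],
    [0,0,0],
    [0,0,0],
    [0,0,0],
    [0,0,0]
  ],
  "hand": [0.1,0.1,0.1,0.1,0.1]
}}

```text
time: 19.75
eef_pos: [0.4333, -0.1324, 0.0408]
eef_rot: [0.674, 0.739, 0.0, 0.0]
wrist_force: [0.0, -1.0, -5.0]
width: 0.0394
finger_force: 50.0
```

Call:
{"method": "send_rows", "body": {
  "dp": [
    [-0.4,0.5,0],
    [-0.2,0.7,0],
    [0,0.8,0],
    [0,0.8,0],
    [0,0.6,0]
  ],
  "turn": [
    [0,0,0],
    [0,0,0],
    [0,0,0],
    [0,0,0],
    [0,0,0]
  ],
  "hand": [0.1,0.1,0.1,0.1,0.1]
}}

```text
time: 20.17
eef_pos: [0.5212, -0.1385, 0.0408]
eef_rot: [0.674, 0.739, 0.0, 0.001]
wrist_force: [-0.2, 0.5, -4.2]
width: 0.0398
finger_force: 50.0
```

Call:
{"method": "send_rows", "body": {
  "dp": [
    [0,0.3,0],
    [0,0.2,0],
    [0,0,0],
    [0,0,0],
    [0,0,0]
  ],
  "turn": [
    [0,0,0],
    [0,0,0],
    [0,0,0],
    [0,0,0],
    [0,0,0]
  ],
  "hand": [0.1,0.1,0.1,0.1,0.1]
}}

```text
time: 20.58
eef_pos: [0.531, -0.1365, 0.0404]
eef_rot: [0.673, 0.74, -0.0, -0.001]
wrist_force: [-0.2, -0.4, -5.4]
width: 0.0397
finger_force: 50.0
```

```bash
python3 -c "
from h import *
st();f=.0953-np.pi/2;plan(.5369,-.1336,.0205,f)"
```

```text
t 20.58 pos [ 0.531  -0.1365  0.0404] phi -1.4762 F [-0.2 -0.4 -5.4] w 0.0397 ff 50.0 q [-0.25  0.47  1.93 -0.    0.75 -0.35]
turn -0.01 dp [0.09 0.25 0.8 ] tilt [-0.0004  0.0013]
```

Call:
{"method": "send_rows", "body": {
  "dp": [
    [0.05,0.15,0],
    [0.04,0.1,0.15],
    [0,0,0.3],
    [0,0,0.2],
    [0,0,0.1]
  ],
  "turn": [
    [0,0,0],
    [0,0,0],
    [0,0,0],
    [0,0,0],
    [0,0,0]
  ],
  "hand": [0.1,0.1,0.1,0.1,0.1]
}}

```text
time: 21.0
eef_pos: [0.5375, -0.1335, 0.0206]
eef_rot: [0.673, 0.74, -0.0, -0.001]
wrist_force: [-0.1, -0.4, -6.0]
width: 0.0396
finger_force: 50.0
```

Call:
{"method": "send_rows", "body": {
  "dp": [
    [0,0,0.06],
    [0,0,0],
    [0,0,0]
  ],
  "turn": [
    [0,0,0],
    [0,0,0],
    [0,0,0]
  ],
  "hand": [0.1,0.1,0.1]
}}

```text
time: 21.25
eef_pos: [0.5383, -0.1337, 0.0202]
eef_rot: [0.673, 0.74, -0.0, -0.0]
wrist_force: [1.0, 0.3, -6.0]
width: 0.0397
finger_force: 50.0
```

Call:
{"method": "send_rows", "body": {
  "dp": [
    [0,0,0.03],
    [0,0,0],
    [0,0,0]
  ],
  "turn": [
    [0,0,0],
    [0,0,0],
    [0,0,0]
  ],
  "hand": [0.1,0.1,0.1]
}}

```text
time: 21.5
eef_pos: [0.5385, -0.1338, 0.0198]
eef_rot: [0.673, 0.74, 0.0, 0.0]
wrist_force: [-0.9, -0.4, -2.3]
width: 0.0394
finger_force: 50.0
```

Contact starting; a hair lower, then release and lift for a look.

Call:
{"method": "send_rows", "body": {
  "dp": [
    [0,0,0.02],
    [0,0,0],
    [0,0,0],
    [0,0,0],
    [0,0,0]
  ],
  "turn": [
    [0,0,0],
    [0,0,0],
    [0,0,0],
    [0,0,0],
    [0,0,0]
  ],
  "hand": [0.1,0.1,0.3,0.55,0.55]
}}

```text
time: 21.92
eef_pos: [0.539, -0.1339, 0.0195]
eef_rot: [0.673, 0.74, 0.0, 0.001]
wrist_force: [0.3, 0.8, -0.0]
width: 0.0496
finger_force: 0.0
```

Call:
{"method": "send_rows", "body": {
  "dp": [
    [0,0,0],
    [0,0,-0.5],
    [0,0,-1],
    [0,0,-1],
    [0,0,-1]
  ],
  "turn": [
    [0,0,0],
    [0,0,0],
    [0,0,0],
    [0,0,0],
    [0,0,0]
  ],
  "hand": [0.55,0.55,0.55,0.55,0.55]
}}

```text
time: 22.33
eef_pos: [0.5383, -0.1337, 0.1082]
eef_rot: [0.673, 0.74, -0.0, -0.0]
wrist_force: [0.2, -0.6, -0.7]
width: 0.0505
finger_force: 0.0
```

Call:
{"method": "send_rows", "body": {
  "dp": [
    [0,0,-1],
    [0,0,-1],
    [0,0,-1],
    [0,0,-1],
    [0,0,-1]
  ],
  "turn": [
    [0,0,0],
    [0,0,0],
    [0,0,0],
    [0,0,0],
    [0,0,0]
  ],
  "hand": [0.5,0.5,0.5,0.4,0.4]
}}

```text
time: 22.75
eef_pos: [0.5382, -0.1337, 0.234]
eef_rot: [0.673, 0.74, 0.0, 0.0]
wrist_force: [0.1, -0.1, -0.2]
width: 0.0376
finger_force: 0.0
```

Call:
{"method": "send_rows", "body": {
  "dp": [
    [-0.5,0,-1],
    [-0.5,0,-1],
    [-0.5,0,0],
    [0,0,0],
    [0,0,0]
  ],
  "turn": [
    [0,0,0],
    [0,0,0],
    [0,0,0],
    [0,0,0],
    [0,0,0]
  ],
  "hand": [0.4,0.4,0.4,0.4,0.4]
}}

```text
time: 23.17
eef_pos: [0.5414, -0.1712, 0.2815]
eef_rot: [0.673, 0.739, 0.0, -0.0]
wrist_force: [-1.1, -0.3, -0.3]
width: 0.0364
finger_force: 0.0
```

```bash
python3 -c "
from h import *
st();p,d,q=wgrab('w4.png');np.savez('w4.npz',p=p,d=d,q0=q[0],q1=q[1]);redrects(p,q,.042,(.45,.62,-.22,.15))"
```

```text
t 23.17 pos [ 0.5414 -0.1712  0.2815] phi -1.477 F [-1.1 -0.3 -0.3] w 0.0364 ff 0.0 q [-0.31  0.21  1.68  0.    1.26 -0.4 ]
red 0.5101 -0.0638 [  2.6 117.2] mm angle 83.8
red 0.5184 0.0521 [25.8 19.9] mm angle 84.8
red 0.5375 -0.1341 [25.8 45.7] mm angle 84.3
```

View pics/w4.png

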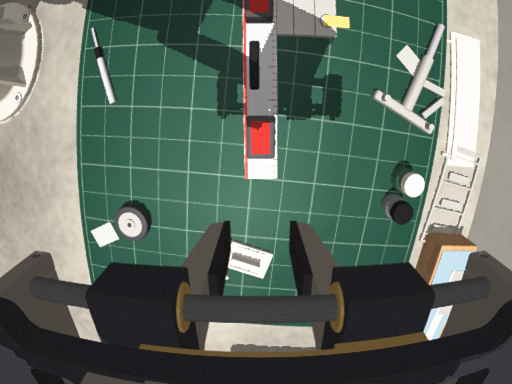

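Call:
{"method": "send_rows", "body": {
  "dp": [
    [0,0,0],
    [0,0,0],
    [0,0,0],
    [0,0,0],
    [0,0,0]
  ],
  "turn": [
    [0,0,-1],
    [0,0,-1],
    [0,0,-1],
    [0,0,-1],
    [0,0,-1]
  ],
  "hand": [0.4,0.4,0.4,0.4,0.4]
}}

```text
time: 23.63
eef_pos: [0.541, -0.17, 0.2801]
eef_rot: [0.466, 0.885, -0.0, -0.001]
wrist_force: [-0.1, -0.3, -0.5]
width: 0.0371
finger_force: 0.0
```

Call:
{"method": "send_rows", "body": {
  "dp": [
    [0,0,0],
    [0,0,0],
    [0,0,0],
    [0,0,0],
    [0,0,0]
  ],
  "turn": [
    [0,0,-1],
    [0,0,-1],
    [0,0,-1],
    [0,0,-1],
    [0,0,-1]
  ],
  "hand": [0.4,0.4,0.4,0.4,0.4]
}}

```text
time: 24.05
eef_pos: [0.5411, -0.17, 0.2801]
eef_rot: [0.233, 0.972, 0.0, -0.001]
wrist_force: [-0.1, -0.6, -0.6]
width: 0.0365
finger_force: 0.0
```

Call:
{"method": "send_rows", "body": {
  "dp": [
    [0,0,0],
    [0,0,0],
    [0,0,0],
    [0,0,0],
    [0,0,0]
  ],
  "turn": [
    [0,0,-1],
    [0,0,-1],
    [0,0,-1],
    [0,0,-1],
    [0,0,-0.77]
  ],
  "hand": [0.4,0.4,0.4,0.4,0.4]
}}

```text
time: 24.47
eef_pos: [0.5411, -0.17, 0.2801]
eef_rot: [-0.003, 1.0, 0.001, -0.001]
wrist_force: [-0.7, 0.1, -0.4]
width: 0.0367
finger_force: 0.0
```

Call:
{"method": "send_rows", "body": {
  "dp": [
    [0.4,-0.8,0],
    [0.4,-0.8,0],
    [0.4,-0.8,0],
    [0.4,-0.8,0],
    [0,0,0]
  ],
  "turn": [
    [0,0,0],
    [0,0,0],
    [0,0,0],
    [0,0,0],
    [0,0,0]
  ],
  "hand": [0.4,0.4,0.4,0.4,0.4]
}}

```text
time: 24.88
eef_pos: [0.5, -0.2526, 0.2802]
eef_rot: [-0.0, 1.0, 0.0, -0.001]
wrist_force: [0.7, -0.6, -0.7]
width: 0.0367
finger_force: 0.0
```

Call:
{"method": "send_rows", "body": {
  "dp": [
    [0,0,0],
    [0,0,0],
    [0,0,0]
  ],
  "turn": [
    [0,0,0],
    [0,0,0],
    [0,0,0]
  ],
  "hand": [0.4,0.4,0.4]
}}

```text
time: 25.13
eef_pos: [0.5022, -0.25, 0.2811]
eef_rot: [-0.001, 1.0, 0.0, -0.0]
wrist_force: [0.7, -0.1, -0.4]
width: 0.0365
finger_force: 0.0
```

```bash
cat >> h.py <<'E'
def doors(p,q,b=(.36,.70,-.48,-.05),z=.008,save=None):
    im=rectify(p,q,z,*b);h=cv2.cvtColor(im,cv2.COLOR_RGB2HSV)
    if save: cv2.imwrite('pics/'+save,im[...,::-1])
    m=((h[...,1]<45)&(h[...,2]>110)).astype(np.uint8)
    m=cv2.morphologyEx(m,cv2.MORPH_CLOSE,np.ones((31,31)));m=cv2.morphologyEx(m,cv2.MORPH_OPEN,np.ones((9,9)))
    for c in cv2.findContours(m,cv2.RETR_EXTERNAL,cv2.CHAIN_APPROX_NONE)[0]:
        if cv2.contourArea(c)>6000:
            (u,v),s,a=cv2.minAreaRect(c); box=cv2.boxPoints(((u,v),s,a))
            print('door?',round(b[1]-v*.0005,4),round(b[3]-u*.0005,4),np.round(np.array(s)*.5,1),'angle',round(a,1),'x/y corners',[(round(float(b[1]-k[1]*.0005),3),round(float(b[3]-k[0]*.0005),3)) for k in box])
E
python3 -c "
from h import *
st();p,d,q=wgrab();np.savez('w5.npz',p=p,d=d,q0=q[0],q1=q[1])
im=rectify(p,q,.008,.36,.70,-.48,-.05,.0007);cv2.imwrite('pics/c5.png',im[...,::-1]);doors(p,q)"
```

```text
t 25.13 pos [ 0.5022 -0.25    0.2811] phi 0.002 F [ 0.7 -0.1 -0.4] w 0.0365 ff 0.0 q [-0.46  0.2   1.69  0.    1.25 -2.04]
door? 0.5306 -0.0767 [52.  57.9] angle 85.2 x/y corners [(0.554, -0.046), (0.559, -0.103), (0.507, -0.108), (0.502, -0.05)]
door? 0.5425 -0.1817 [51.4 41.4] angle 84.1 x/y corners [(0.566, -0.158), (0.57, -0.2), (0.519, -0.205), (0.515, -0.164)]
door? 0.4947 -0.3583 [175.9  86.8] angle 68.1 x/y corners [(0.56, -0.285), (0.592, -0.366), (0.429, -0.431), (0.397, -0.351)]
```

View pics/c5.png

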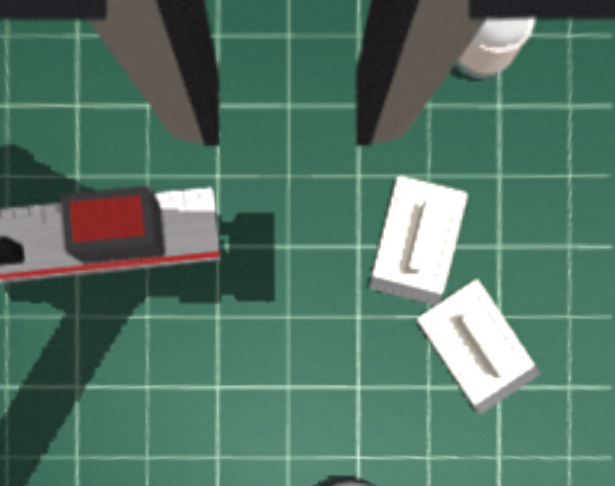

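```bash
cat >> h.py <<'E'
def doors(p,q,b=(.36,.70,-.48,-.20),z=.008,thr=(45,110)):
    "minAreaRect of white+strip; yaw and centre"
    im=rectify(p,q,z,*b);h=cv2.cvtColor(im,cv2.COLOR_RGB2HSV)
    m=((h[...,1]<thr[0])&(h[...,2]>thr[1])).astype(np.uint8)
    m=cv2.morphologyEx(m,cv2.MORPH_OPEN,np.ones((9,9)))
    for c in cv2.findContours(m,cv2.RETR_EXTERNAL,cv2.CHAIN_APPROX_NONE)[0]:
        if cv2.contourArea(c)>6000:
            B=cv2.boxPoints(cv2.minAreaRect(c)); W=np.c_[b[1]-B[:,1]*.0005,b[3]-B[:,0]*.0005]
            e=[W[1]-W[0],W[2]-W[1]];L=max(e,key=np.linalg.norm);L=L*np.sign(L[0]);
            n=sorted([np.linalg.norm(k) for k in e]); u=L/np.linalg.norm(L)
            far=W.mean(0)+u*n[1]/2
            print('door? mean',np.round(W.mean(0),4),'size',np.round(n,4),'yaw',round(float(np.arctan2(u[1],u[0])),4),'centre from far edge',np.round(far-.040*u,4))
E
python3 -c "
from h import *
w=np.load('w5.npz');q=(w['q0'],w['q1'])
doors(w['p'],q);doors(w['p'],q,thr=(45,170))
P,D,Q=None,None,None
p,d=grab('top');np.savez('top1.npz',p=p)
t=np.load('top1.npz')['p']
hsv=cv2.cvtColor(t,cv2.COLOR_RGB2HSV);m=((hsv[...,1]<50)&(hsv[...,2]>140));
n,l,s,c=cv2.connectedComponentsWithStats(m.astype(np.uint8))
for i in range(1,n):
  if 200<s[i,4]<800 and c[i][0]>330 and c[i][1]>170: print(s[i],ray('top',c[i],.009)[0], cv2.minAreaRect(np.argwhere(l==i)[:,::-1].astype(np.float32)))
"
```

```text
door? mean [ 0.4947 -0.3583] size [0.0868 0.1759] yaw 0.3826 centre from far edge [ 0.5392 -0.3404]
door? mean [ 0.4609 -0.3833] size [0.0526 0.0753] yaw 0.5841 centre from far edge [ 0.4589 -0.3846]
door? mean [ 0.5361 -0.3443] size [0.0524 0.0749] yaw -0.249 centre from far edge [ 0.5336 -0.3436]
```

```bash
python3 -c "
from h import *
plan(.5336,-.3436,.060,-.249);plan(.5336,-.3436,.0115,-.249)"
```

```text
turn 2.51 dp [-2.14 -3.32  8.85] tilt [-0.0004 -0.0003]
turn 2.51 dp [-2.14 -3.32 10.79] tilt [-0.0004 -0.0003]
```

Call:
{"method": "send_rows", "body": {
  "dp": [
    [0,0,0.8],
    [0,0,0.8],
    [0,0,0.8],
    [-0.54,-0.83,0.8],
    [-0.54,-0.83,0.8]
  ],
  "turn": [
    [0,0,0.84],
    [0,0,0.84],
    [0,0,0.83],
    [0,0,0],
    [0,0,0]
  ],
  "hand": [0.4,0.4,0.4,0.4,0.4]
}}

```text
time: 25.65
eef_pos: [0.5185, -0.2971, 0.181]
eef_rot: [0.124, 0.992, 0.0, 0.0]
wrist_force: [0.3, 0.4, 0.4]
width: 0.0372
finger_force: 0.0
```

Call:
{"method": "send_rows", "body": {
  "dp": [
    [-0.53,-0.83,0.8],
    [-0.53,-0.83,0.8],
    [0,0,0.9],
    [0,0,0.5],
    [0,0,0]
  ],
  "turn": [
    [0,0,0],
    [0,0,0],
    [0,0,0],
    [0,0,0],
    [0,0,0]
  ],
  "hand": [0.4,0.4,0.4,0.4,0.4]
}}

```text
time: 26.07
eef_pos: [0.5316, -0.343, 0.1033]
eef_rot: [0.124, 0.992, 0.001, -0.003]
wrist_force: [-0.1, 0.4, 0.3]
width: 0.0365
finger_force: 0.0
```

Call:
{"method": "send_rows", "body": {
  "dp": [
    [0,0,0],
    [0,0,0],
    [0,0,0]
  ],
  "turn": [
    [0,0,0],
    [0,0,0],
    [0,0,0]
  ],
  "hand": [0.4,0.4,0.4]
}}

```text
time: 26.32
eef_pos: [0.5342, -0.3446, 0.1082]
eef_rot: [0.124, 0.992, -0.0, 0.001]
wrist_force: [-0.3, -0.2, 0.6]
width: 0.0366
finger_force: 0.0
```

```bash
python3 -c "
from h import *
st();p,d,q=wgrab();np.savez('w6.npz',p=p,q0=q[0],q1=q[1])
im=rectify(p,q,.008,.40,.60,-.44,-.26,.0004);cv2.imwrite('pics/c6.png',im[...,::-1])
plan(.5336,-.3436,.0115,-.249);doors(p,q,thr=(45,170))"
```

```text
t 26.32 pos [ 0.5342 -0.3446  0.1082] phi -0.249 F [-0.3 -0.2  0.6] w 0.0366 ff 0.0 q [-0.58  0.48  1.7   0.    0.96 -1.9 ]
turn -0.0 dp [0.04 0.04 3.87] tilt [0.0022 0.0007]
door? mean [ 0.4611 -0.383 ] size [0.0515 0.0739] yaw 0.5791 centre from far edge [ 0.4586 -0.3847]
door? mean [ 0.5362 -0.3438] size [0.0507 0.073 ] yaw -0.2598 centre from far edge [ 0.5328 -0.3429]
```

View pics/c6.png

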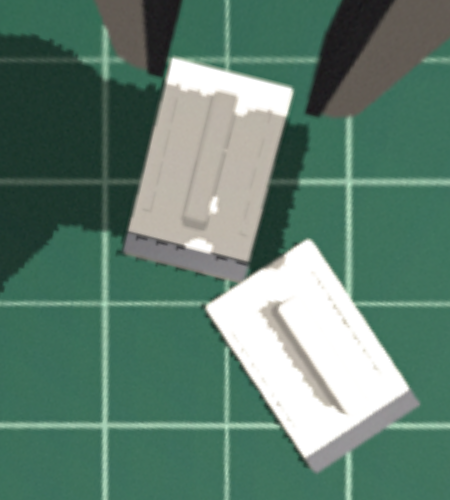

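Call:
{"method": "send_rows", "body": {
  "dp": [
    [0.04,0.05,0.9],
    [0,0,0.9],
    [0,0,0.9],
    [0,0,0.7],
    [0,0,0.43]
  ],
  "turn": [
    [0,0,0.06],
    [0,0,0],
    [0,0,0],
    [0,0,0],
    [0,0,0]
  ],
  "hand": [0.4,0.4,0.4,0.4,0.4],
  "squeeze": 15
}}

```text
time: 26.78
eef_pos: [0.5324, -0.3428, 0.01]
eef_rot: [0.127, 0.992, 0.0, -0.0]
wrist_force: [-0.3, -0.1, 0.7]
width: 0.0372
finger_force: 0.0
```

Call:
{"method": "send_rows", "body": {
  "dp": [
    [0,0,0],
    [0,0,0],
    [0,0,0],
    [0,0,0],
    [0,0,0]
  ],
  "turn": [
    [0,0,0],
    [0,0,0],
    [0,0,0],
    [0,0,0],
    [0,0,0]
  ],
  "hand": [0.4,0.4,0,0,0]
}}

```text
time: 27.2
eef_pos: [0.5333, -0.3436, 0.012]
eef_rot: [0.128, 0.992, -0.0, 0.001]
wrist_force: [0.2, 0.3, 0.5]
width: 0.0188
finger_force: 0.0
```

Call:
{"method": "send_rows", "body": {
  "dp": [
    [0,0,0],
    [0,0,0],
    [0,0,0]
  ],
  "turn": [
    [0,0,0],
    [0,0,0],
    [0,0,0]
  ],
  "hand": [0,0,0]
}}

```text
time: 27.45
eef_pos: [0.5331, -0.3435, 0.0116]
eef_rot: [0.128, 0.992, -0.0, 0.0]
wrist_force: [-1.0, 1.3, 5.6]
width: 0.01
finger_force: 15.0
```

```bash
python3 -c "
from h import *
st();z=pose()[0][2];plan(.635,-.25,z,.0953);plan(.6025,-.0118,z,.0953)"
```

```text
t 27.45 pos [ 0.5331 -0.3435  0.0116] phi -0.2559 F [-1.   1.3  5.6] w 0.01 ff 15.0 q [-0.57  0.61  1.75  0.    0.79 -1.89]
turn -3.51 dp [-4.41  3.34  0.  ] tilt [0.0008 0.0006]
turn -3.51 dp [-4.03 12.94 -0.  ] tilt [0.0008 0.0006]
```

Call:
{"method": "send_rows", "body": {
  "dp": [
    [-0.5,0.3,0],
    [-0.7,0.5,0],
    [-0.7,0.5,0],
    [-0.3,0.3,0],
    [0,0,0]
  ],
  "turn": [
    [0,0,0],
    [0,0,0],
    [0,0,0],
    [0,0,-0.88],
    [0,0,-0.88]
  ],
  "hand": [0,0,0,0,0]
}}

```text
time: 27.87
eef_pos: [0.5986, -0.3178, 0.0115]
eef_rot: [0.037, 0.999, -0.0, 0.001]
wrist_force: [0.7, 2.0, 5.5]
width: 0.0099
finger_force: 15.0
```

Call:
{"method": "send_rows", "body": {
  "dp": [
    [0,0,0],
    [0,0,0],
    [0,0,0],
    [0,0,0]
  ],
  "turn": [
    [0,0,-0.88],
    [0,0,-0.87],
    [0,0,0],
    [0,0,0]
  ],
  "hand": [0,0,0,0]
}}

```text
time: 28.2
eef_pos: [0.5967, -0.3187, 0.0115]
eef_rot: [-0.046, 0.999, -0.0, 0.001]
wrist_force: [1.0, 0.7, 4.9]
width: 0.0099
finger_force: 15.0
```

```bash
python3 -c "
from h import *
st();z=pose()[0][2];plan(.635,-.25,z,.0953);plan(.6025,-.0118,z,.0953)"
```

```text
t 28.2 pos [ 0.5967 -0.3187  0.0115] phi 0.0926 F [1.  0.7 4.9] w 0.0099 ff 15.0 q [-0.49  0.66  1.64  0.    0.84 -2.16]
turn -0.03 dp [-1.79  2.59  0.  ] tilt [0.0013 0.0007]
turn -0.03 dp [-1.40e+00  1.22e+01 -1.00e-02] tilt [0.0013 0.0007]
```

Call:
{"method": "send_rows", "body": {
  "dp": [
    [-0.6,0.86,-0.01],
    [-0.6,0.87,0],
    [-0.59,0.86,0],
    [0.04,0.9,0],
    [0.04,0.9,0]
  ],
  "turn": [
    [0,0,-0.03],
    [0,0,0],
    [0,0,0],
    [0,0,0],
    [0,0,0]
  ],
  "hand": [0,0,0,0,0]
}}

```text
time: 28.62
eef_pos: [0.629, -0.2049, 0.0115]
eef_rot: [-0.047, 0.999, -0.001, 0.001]
wrist_force: [0.6, -2.7, 4.0]
width: 0.0098
finger_force: 15.0
```

Call:
{"method": "send_rows", "body": {
  "dp": [
    [0.04,0.9,0],
    [0.04,0.9,0],
    [0.04,0.9,0],
    [0.04,0.9,0],
    [0.04,0.9,0]
  ],
  "turn": [
    [0,0,0],
    [0,0,0],
    [0,0,0],
    [0,0,0],
    [0,0,0]
  ],
  "hand": [0,0,0,0,0]
}}

```text
time: 29.03
eef_pos: [0.612, -0.0933, 0.0114]
eef_rot: [-0.047, 0.999, -0.0, 0.0]
wrist_force: [-0.3, -1.3, 3.8]
width: 0.0102
finger_force: 15.0
```

Call:
{"method": "send_rows", "body": {
  "dp": [
    [0.04,0.9,0],
    [0.04,0.9,0],
    [0.03,0.9,0],
    [0,0.6,0],
    [0,0,0]
  ],
  "turn": [
    [0,0,0],
    [0,0,0],
    [0,0,0],
    [0,0,0],
    [0,0,0]
  ],
  "hand": [0,0,0,0,0]
}}

```text
time: 29.45
eef_pos: [0.6009, -0.0093, 0.0115]
eef_rot: [-0.048, 0.999, 0.0, 0.0]
wrist_force: [-0.9, 3.5, 5.6]
width: 0.0099
finger_force: 15.0
```

Call:
{"method": "send_rows", "body": {
  "dp": [
    [0,0,0],
    [0,0,0],
    [0,0,0]
  ],
  "turn": [
    [0,0,0],
    [0,0,0],
    [0,0,0]
  ],
  "hand": [0,0,0]
}}

```text
time: 29.7
eef_pos: [0.6012, -0.0112, 0.0114]
eef_rot: [-0.048, 0.999, 0.0, 0.0]
wrist_force: [-1.3, 4.4, 6.8]
width: 0.0097
finger_force: 15.0
```

```bash
python3 - <<'E'
from h import *
st();z=pose()[0][2];plan(.6025,-.0118,z,.0953)
p,d,q=wgrab();np.savez('w7.npz',p=p,q0=q[0],q1=q[1])
im=rectify(p,q,.007,.49,.64,-.12,.08,.0004);cv2.imwrite('pics/c7.png',im[...,::-1])
E
```

```text
t 29.7 pos [ 0.6012 -0.0112  0.0114] phi 0.0954 F [-1.3  4.4  6.8] w 0.0097 ff 15.0 q [-0.02  0.57  1.82  0.    0.75 -1.69]
turn 0.0 dp [-0.05 -0.03 -0.  ] tilt [ 0.0004 -0.0007]
```

View pics/c7.png

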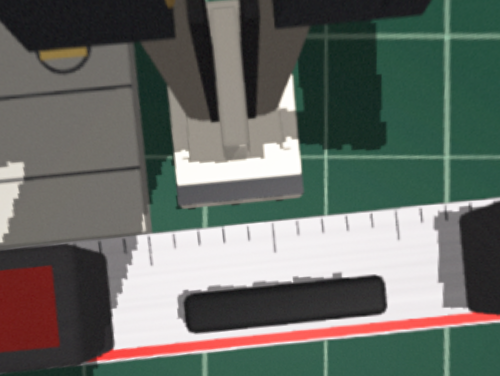

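Call:
{"method": "send_rows", "body": {
  "dp": [
    [0.1,0,0],
    [0.1,0,0],
    [0.1,0,0],
    [0.04,0,0],
    [0,0,0]
  ],
  "turn": [
    [0,0,0],
    [0,0,0],
    [0,0,0],
    [0,0,0],
    [0,0,0]
  ],
  "hand": [0,0,0,0,0]
}}

```text
time: 30.17
eef_pos: [0.5929, -0.0129, 0.0115]
eef_rot: [-0.049, 0.999, -0.0, 0.001]
wrist_force: [2.8, -0.6, 5.7]
width: 0.0099
finger_force: 15.0
```

Call:
{"method": "send_rows", "body": {
  "dp": [
    [0.04,0,0],
    [0,0,0],
    [0,0,0]
  ],
  "turn": [
    [0,0,0],
    [0,0,0],
    [0,0,0]
  ],
  "hand": [0,0,0]
}}

```text
time: 30.42
eef_pos: [0.5921, -0.013, 0.0115]
eef_rot: [-0.049, 0.999, -0.0, 0.001]
wrist_force: [2.6, -0.6, 5.5]
width: 0.0101
finger_force: 15.0
```

Call:
{"method": "send_rows", "body": {
  "dp": [
    [0.04,0,0],
    [0,0,0],
    [0,0,0]
  ],
  "turn": [
    [0,0,0],
    [0,0,0],
    [0,0,0]
  ],
  "hand": [0,0,0]
}}

```text
time: 30.67
eef_pos: [0.5919, -0.0129, 0.0115]
eef_rot: [-0.049, 0.999, -0.0, 0.001]
wrist_force: [4.6, 1.1, 3.2]
width: 0.0097
finger_force: 15.0
```

```bash
cat >> h.py <<'E'
def prof(q,p,ys,z=.007,c=(.5284,-.0339),s=.0953):
    "R profile along straightedge x (0.020..0.034) at straightedge y values"
    n=np.array([np.cos(s),np.sin(s)]);t=np.array([-np.sin(s),np.cos(s)])
    X=np.arange(.018,.042,.001)
    for y in ys:
        W=np.array([[*(np.array(c)+n*x+t*y),z] for x in X]); uv=wpix(W,q).astype(np.float32)
        print(y,cv2.remap(p,uv[None,:,0],uv[None,:,1],cv2.INTER_LINEAR)[0][:,0].tolist())
E
python3 - <<'E'
from h import *
st();p,d,q=wgrab();np.savez('w8.npz',p=p,q0=q[0],q1=q[1]);prof(q,p,[-.03,-.005,.005,.015,.025,.035,.048])
E
```

```text
t 30.67 pos [ 0.5919 -0.0129  0.0115] phi 0.0975 F [4.6 1.1 3.2] w 0.0097 ff 15.0 q [-0.02  0.56  1.84  0.    0.74 -1.69]
-0.03 [240, 242, 243, 244, 243, 246, 167, 53, 50, 50, 49, 47, 48, 48, 49, 50, 46, 49, 49, 48, 49, 49, 49, 45, 25]
-0.005 [242, 244, 244, 245, 246, 241, 142, 101, 100, 98, 97, 99, 96, 95, 174, 255, 254, 254, 254, 254, 254, 254, 254, 255, 228]
0.005 [243, 244, 244, 246, 247, 242, 122, 99, 97, 96, 97, 95, 94, 91, 175, 255, 254, 254, 254, 254, 254, 255, 168, 154, 155]
0.015 [242, 244, 245, 245, 246, 241, 121, 93, 97, 93, 94, 94, 92, 91, 174, 255, 254, 254, 254, 254, 254, 255, 201, 132, 135]
0.025 [242, 244, 244, 246, 247, 234, 104, 91, 91, 91, 93, 90, 91, 91, 197, 255, 254, 254, 254, 254, 254, 255, 167, 155, 155]
0.035 [242, 243, 244, 245, 247, 231, 117, 90, 89, 89, 87, 87, 85, 90, 200, 255, 254, 254, 254, 254, 254, 254, 254, 254, 243]
0.048 [242, 241, 243, 245, 247, 204, 59, 53, 56, 52, 53, 54, 53, 54, 45, 25, 25, 24, 25, 26, 26, 24, 23, 19, 23]
```

Call:
{"method": "send_rows", "body": {
  "dp": [
    [0,0,0],
    [0,0,0],
    [0,0,-0.4],
    [0,0,-0.8],
    [0,0,-1]
  ],
  "turn": [
    [0,0,0],
    [0,0,0],
    [0,0,0],
    [0,0,0],
    [0,0,0]
  ],
  "hand": [0.25,0.25,0.25,0.25,0.25]
}}

```text
time: 31.13
eef_pos: [0.5883, -0.0129, 0.0654]
eef_rot: [-0.049, 0.999, 0.0, -0.002]
wrist_force: [0.6, -0.6, 0.3]
width: 0.0227
finger_force: 0.0
```

Call:
{"method": "send_rows", "body": {
  "dp": [
    [0,0,-1],
    [0,0,-1],
    [0,0,-0.5],
    [0,0,0],
    [0,0,0]
  ],
  "turn": [
    [0,0,0],
    [0,0,0],
    [0,0,0],
    [0,0,0],
    [0,0,0]
  ],
  "hand": [0.25,0.25,0.25,0.25,0.25]
}}

```text
time: 31.55
eef_pos: [0.5904, -0.0129, 0.1287]
eef_rot: [-0.049, 0.999, -0.0, 0.0]
wrist_force: [-0.1, 0.0, -0.1]
width: 0.0231
finger_force: 0.0
```

```bash
python3 - <<'E'
from h import *
st();p,d,q=wgrab();np.savez('w9.npz',p=p,q0=q[0],q1=q[1]);prof(q,p,[-.03,-.005,.015,.035,.06,.1],z=.007);print('z12');prof(q,p,[.06,.08,.1,.12],z=.012)
plan(.4587,-.3846,.10,.580)
E
```

```text
t 31.55 pos [ 0.5904 -0.0129  0.1287] phi 0.0981 F [-0.1  0.  -0.1] w 0.0231 ff 0.0 q [-0.02  0.39  1.78 -0.    0.96 -1.69]
-0.03 [252, 253, 253, 253, 254, 255, 233, 89, 58, 59, 64, 61, 61, 62, 63, 62, 62, 61, 63, 62, 60, 61, 60, 61, 61]
-0.005 [253, 253, 253, 253, 254, 255, 221, 146, 121, 120, 121, 119, 116, 130, 219, 253, 255, 255, 255, 255, 255, 255, 255, 255, 237]
0.015 [253, 253, 254, 254, 255, 248, 196, 139, 117, 113, 116, 116, 113, 126, 218, 253, 255, 255, 255, 255, 255, 255, 198, 158, 170]
0.035 [253, 254, 254, 254, 255, 247, 196, 135, 112, 110, 109, 110, 106, 121, 227, 253, 255, 255, 255, 255, 255, 255, 255, 255, 254]
0.06 [252, 253, 253, 253, 252, 227, 180, 232, 248, 247, 247, 246, 247, 247, 247, 246, 247, 246, 246, 246, 247, 246, 246, 246, 247]
0.1 [55, 54, 53, 71, 119, 125, 115, 128, 131, 131, 130, 132, 130, 130, 131, 130, 130, 131, 132, 130, 130, 130, 130, 130, 130]
z12
0.06 [252, 252, 252, 254, 244, 182, 220, 245, 247, 246, 247, 247, 247, 247, 246, 246, 247, 247, 247, 246, 246, 246, 246, 246, 247]
0.08 [82, 77, 76, 135, 206, 129, 119, 128, 131, 129, 132, 130, 128, 131, 132, 133, 133, 133, 133, 134, 132, 131, 133, 130, 131]
0.1 [56, 54, 54, 99, 121, 116, 124, 129, 131, 131, 129, 130, 130, 131, 132, 131, 130, 131, 131, 130, 130, 131, 131, 131, 131]
0.12 [56, 51, 55, 96, 120, 109, 123, 130, 129, 131, 130, 131, 131, 130, 130, 131, 131, 129, 128, 128, 138, 140, 138, 142, 176]
turn -4.82 dp [12.53 -9.57  1.11] tilt [-0.0012 -0.0008]
```

Call:
{"method": "send_rows", "body": {
  "dp": [
    [0,0,0],
    [0,0,0],
    [0,0,0],
    [0,0,0],
    [0,0,0]
  ],
  "turn": [
    [0,0,-0.97],
    [0,0,-0.97],
    [0,0,-0.96],
    [0,0,-0.96],
    [0,0,-0.96]
  ],
  "hand": [0.35,0.4,0.4,0.4,0.4]
}}

```text
time: 32.02
eef_pos: [0.5891, -0.0128, 0.1264]
eef_rot: [-0.288, 0.958, 0.001, -0.002]
wrist_force: [-0.5, -1.2, 0.3]
width: 0.0368
finger_force: 0.0
```

Call:
{"method": "send_rows", "body": {
  "dp": [
    [0.89,-0.68,0],
    [0.89,-0.68,0],
    [0.89,-0.68,0],
    [0.89,-0.68,0],
    [0.89,-0.68,0]
  ],
  "turn": [
    [0,0,0],
    [0,0,0],
    [0,0,0],
    [0,0,0],
    [0,0,0]
  ],
  "hand": [0.4,0.4,0.4,0.4,0.4]
}}

```text
time: 32.43
eef_pos: [0.5422, -0.1456, 0.1265]
eef_rot: [-0.286, 0.958, 0.001, -0.001]
wrist_force: [-0.1, -0.5, -0.3]
width: 0.0369
finger_force: 0.0
```

Call:
{"method": "send_rows", "body": {
  "dp": [
    [0.89,-0.68,0],
    [0.89,-0.68,0],
    [0.89,-0.68,0],
    [0.89,-0.68,0.2],
    [0.89,-0.68,0.2]
  ],
  "turn": [
    [0,0,0],
    [0,0,0],
    [0,0,0],
    [0,0,0],
    [0,0,0]
  ],
  "hand": [0.4,0.4,0.4,0.4,0.4]
}}

```text
time: 32.85
eef_pos: [0.4961, -0.2777, 0.1167]
eef_rot: [-0.286, 0.958, 0.001, -0.001]
wrist_force: [1.1, -0.3, -0.2]
width: 0.0365
finger_force: 0.0
```

Call:
{"method": "send_rows", "body": {
  "dp": [
    [0.89,-0.68,0.2],
    [0.89,-0.68,0.2],
    [0.89,-0.68,0.2],
    [0.9,-0.7,0],
    [0,0,0]
  ],
  "turn": [
    [0,0,0],
    [0,0,0],
    [0,0,0],
    [0,0,0],
    [0,0,0]
  ],
  "hand": [0.4,0.4,0.4,0.4,0.4]
}}

```text
time: 33.27
eef_pos: [0.4581, -0.3863, 0.1012]
eef_rot: [-0.285, 0.959, 0.001, -0.001]
wrist_force: [0.6, 0.3, -0.5]
width: 0.0371
finger_force: 0.0
```

Call:
{"method": "send_rows", "body": {
  "dp": [
    [0,0,0],
    [0,0,0],
    [0,0,0]
  ],
  "turn": [
    [0,0,0],
    [0,0,0],
    [0,0,0]
  ],
  "hand": [0.4,0.4,0.4]
}}

```text
time: 33.52
eef_pos: [0.4605, -0.3818, 0.1028]
eef_rot: [-0.286, 0.958, 0.001, -0.0]
wrist_force: [0.4, -0.1, -0.2]
width: 0.0369
finger_force: 0.0
```

```bash
python3 - <<'E'
from h import *
st();p,d,q=wgrab();np.savez('w10.npz',p=p,q0=q[0],q1=q[1]);doors(p,q,thr=(45,170));doors(p,q)
plan(.4587,-.3846,.0115,.580)
E
```

```text
t 33.52 pos [ 0.4605 -0.3818  0.1028] phi 0.5809 F [ 0.4 -0.1 -0.2] w 0.0369 ff 0.0 q [-0.69  0.44  1.78  0.    0.92 -2.85]
door? mean [ 0.4605 -0.384 ] size [0.0514 0.0731] yaw 0.5722 centre from far edge [ 0.4576 -0.3858]
door? mean [ 0.457  -0.3861] size [0.0516 0.0824] yaw 0.573 centre from far edge [ 0.458  -0.3855]
door? mean [ 0.5761 -0.3068] size [0.0313 0.1782] yaw -0.9872 centre from far edge [ 0.6032 -0.3478]
turn 0.01 dp [ 0.13 -0.05  3.66] tilt [-0.0002 -0.0012]
```

Call:
{"method": "send_rows", "body": {
  "dp": [
    [0.17,-0.06,0.8],
    [0,0,0.9],
    [0,0,0.9],
    [0,0,0.7],
    [0,0,0.36]
  ],
  "turn": [
    [0,0,0.06],
    [0,0,0],
    [0,0,0],
    [0,0,0],
    [0,0,0]
  ],
  "hand": [0.4,0.4,0.4,0.4,0.4]
}}

```text
time: 33.98
eef_pos: [0.4573, -0.3849, 0.01]
eef_rot: [-0.284, 0.959, 0.001, -0.001]
wrist_force: [-0.8, -0.5, 0.7]
width: 0.0369
finger_force: 0.0
```

Call:
{"method": "send_rows", "body": {
  "dp": [
    [0,0,0],
    [0,0,0],
    [0,0,0],
    [0,0,0],
    [0,0,0]
  ],
  "turn": [
    [0,0,0],
    [0,0,0],
    [0,0,0],
    [0,0,0],
    [0,0,0]
  ],
  "hand": [0.4,0.4,0,0,0]
}}

```text
time: 34.4
eef_pos: [0.4585, -0.3873, 0.0132]
eef_rot: [-0.283, 0.959, -0.001, 0.0]
wrist_force: [-0.4, 0.2, 0.7]
width: 0.0192
finger_force: 0.0
```

Call:
{"method": "send_rows", "body": {
  "dp": [
    [0,0,0],
    [0,0,0],
    [0,0,0]
  ],
  "turn": [
    [0,0,0],
    [0,0,0],
    [0,0,0]
  ],
  "hand": [0,0,0]
}}

```text
time: 34.65
eef_pos: [0.4581, -0.3871, 0.0128]
eef_rot: [-0.283, 0.959, -0.0, 0.0]
wrist_force: [-0.2, 0.7, 6.5]
width: 0.0098
finger_force: 15.0
```

```bash
python3 -c "
from h import *
st();z=pose()[0][2];n=np.array([.99546,.09516]);t=np.array([-.09516,.99546]);c=np.array([.5284,-.0339])
plan(.60,-.30,z,.0953);g=c+n*.082-.060*t;print(g);plan(*g,z,.0953)"
```

```text
t 34.65 pos [ 0.4581 -0.3871  0.0128] phi 0.5741 F [-0.2  0.7  6.5] w 0.0098 ff 15.0 q [-0.7   0.57  1.82  0.    0.75 -2.85]
turn 4.79 dp [-5.98  2.93  0.  ] tilt [0.0007 0.0006]
[ 0.61573732 -0.08582448]
turn 4.79 dp [-7.42 11.39 -0.  ] tilt [0.0007 0.0006]
```

Call:
{"method": "send_rows", "body": {
  "dp": [
    [0,0,-0.01],
    [0,0,0],
    [0,0,0],
    [0,0,0],
    [0,0,0]
  ],
  "turn": [
    [0,0,0.96],
    [0,0,0.96],
    [0,0,0.96],
    [0,0,0.96],
    [0,0,0.95]
  ],
  "hand": [0,0,0,0,0]
}}

```text
time: 35.07
eef_pos: [0.4582, -0.3872, 0.0128]
eef_rot: [-0.045, 0.999, -0.0, 0.0]
wrist_force: [-0.3, -0.0, 3.0]
width: 0.0099
finger_force: 15.0
```

Call:
{"method": "send_rows", "body": {
  "dp": [
    [-0.84,0.46,0],
    [-0.84,0.46,0],
    [-0.84,0.46,0],
    [-0.84,0.47,0],
    [-0.84,0.47,0]
  ],
  "turn": [
    [0,0,0],
    [0,0,0],
    [0,0,0],
    [0,0,0],
    [0,0,0]
  ],
  "hand": [0,0,0,0,0]
}}

```text
time: 35.48
eef_pos: [0.5576, -0.3189, 0.0128]
eef_rot: [-0.048, 0.999, -0.0, 0.0]
wrist_force: [-2.1, -2.1, 2.3]
width: 0.01
finger_force: 15.0
```

Call:
{"method": "send_rows", "body": {
  "dp": [
    [-0.84,0.47,0],
    [-0.84,0.47,0],
    [-0.83,0.47,0],
    [-0.83,0.47,0],
    [0,0.3,0]
  ],
  "turn": [
    [0,0,0],
    [0,0,0],
    [0,0,0],
    [0,0,0],
    [0,0,0]
  ],
  "hand": [0,0,0,0,0]
}}

```text
time: 35.9
eef_pos: [0.6385, -0.2558, 0.013]
eef_rot: [-0.048, 0.999, -0.001, 0.002]
wrist_force: [-0.3, 1.0, -0.2]
width: 0.0099
finger_force: 15.0
```

Call:
{"method": "send_rows", "body": {
  "dp": [
    [0,0.9,0],
    [0,0.9,0],
    [0,0.9,0],
    [0,0.9,0],
    [0,0.9,0]
  ],
  "turn": [
    [0,0,0],
    [0,0,0],
    [0,0,0],
    [0,0,0],
    [0,0,0]
  ],
  "hand": [0,0,0,0,0]
}}

```text
time: 36.32
eef_pos: [0.6236, -0.1448, 0.0128]
eef_rot: [-0.047, 0.999, -0.0, 0.0]
wrist_force: [0.6, -2.0, 2.6]
width: 0.01
finger_force: 15.0
```

Call:
{"method": "send_rows", "body": {
  "dp": [
    [0,0.9,0],
    [0,0.9,0],
    [0.1,0.6,0],
    [0,0,0],
    [0,0,0]
  ],
  "turn": [
    [0,0,0],
    [0,0,0],
    [0,0,0],
    [0,0,0],
    [0,0,0]
  ],
  "hand": [0,0,0,0,0]
}}

```text
time: 36.73
eef_pos: [0.6152, -0.0843, 0.0128]
eef_rot: [-0.048, 0.999, 0.0, -0.0]
wrist_force: [-0.6, 3.0, 6.4]
width: 0.0099
finger_force: 15.0
```

```bash
python3 - <<'E'
from h import *
st();p,d,q=wgrab();np.savez('w11.npz',p=p,q0=q[0],q1=q[1])
n=np.array([.99546,.09516]);t=np.array([-.09516,.99546]);v=pose()[0][:2]-np.array([.5284,-.0339]);print('SE frame',v@n,v@t)
X=np.arange(.018,.062,.001);c=np.array([.5284,-.0339])
for y in(-.08,-.07,-.06,-.05,-.04):
    W=np.array([[*(c+n*x+t*y),.007] for x in X]);uv=wpix(W,q).astype(np.float32)
    print(y,cv2.remap(p,uv[None,:,0],uv[None,:,1],cv2.INTER_LINEAR)[0][:,0].tolist())
E
```

```text
t 36.73 pos [ 0.6152 -0.0843  0.0128] phi 0.0962 F [-0.6  3.   6.4] w 0.0099 ff 15.0 q [-0.14  0.59  1.77  0.    0.78 -1.81]
SE frame 0.0817047581264002 -0.05877222971275245
-0.08 [103, 102, 97, 84, 68, 175, 223, 67, 43, 44, 45, 43, 43, 41, 43, 42, 43, 43, 42, 42, 43, 41, 53, 127, 115, 99, 98, 95, 96, 96, 94, 96, 214, 255, 254, 254, 254, 254, 254, 254, 254, 255, 173, 236]
-0.07 [123, 124, 129, 226, 247, 245, 230, 152, 147, 148, 149, 145, 144, 141, 137, 133, 133, 130, 125, 110, 103, 93, 86, 129, 113, 95, 96, 95, 95, 93, 93, 91, 214, 255, 254, 254, 254, 254, 255, 241, 223, 224, 222, 223]
-0.06 [241, 243, 244, 245, 246, 245, 216, 66, 40, 43, 44, 44, 42, 43, 40, 43, 45, 43, 41, 43, 42, 44, 58, 134, 116, 95, 95, 94, 91, 91, 91, 90, 210, 255, 254, 254, 254, 255, 169, 147, 127, 121, 122, 123]
-0.05 [240, 243, 245, 245, 245, 246, 190, 51, 40, 45, 42, 42, 43, 43, 43, 43, 43, 43, 45, 43, 43, 43, 48, 122, 115, 92, 92, 90, 89, 88, 87, 87, 208, 255, 254, 254, 254, 254, 255, 211, 149, 152, 152, 153]
-0.04 [241, 243, 245, 245, 245, 247, 183, 46, 41, 42, 42, 43, 43, 42, 44, 43, 42, 42, 44, 43, 41, 41, 62, 136, 125, 89, 88, 87, 87, 85, 85, 86, 207, 255, 254, 253, 253, 253, 253, 254, 251, 192, 167, 233]
```

Call:
{"method": "send_rows", "body": {
  "dp": [
    [0.2,0,0],
    [0.2,0,0],
    [0.15,0,0],
    [0.08,0,0],
    [0.04,0,0]
  ],
  "turn": [
    [0,0,0],
    [0,0,0],
    [0,0,0],
    [0,0,0],
    [0,0,0]
  ],
  "hand": [0,0,0,0,0]
}}

```text
time: 37.2
eef_pos: [0.5994, -0.0875, 0.0128]
eef_rot: [-0.047, 0.999, -0.0, 0.001]
wrist_force: [3.2, 0.4, 4.4]
width: 0.0098
finger_force: 15.0
```

Call:
{"method": "send_rows", "body": {
  "dp": [
    [0.03,0,0],
    [0,0,0],
    [0,0,0]
  ],
  "turn": [
    [0,0,0],
    [0,0,0],
    [0,0,0]
  ],
  "hand": [0,0,0]
}}

```text
time: 37.45
eef_pos: [0.5987, -0.0875, 0.0128]
eef_rot: [-0.047, 0.999, -0.0, 0.001]
wrist_force: [2.3, 1.1, 6.2]
width: 0.0096
finger_force: 15.0
```

Call:
{"method": "send_rows", "body": {
  "dp": [
    [0.03,0,0],
    [0,0,0],
    [0,0,0]
  ],
  "turn": [
    [0,0,0],
    [0,0,0],
    [0,0,0]
  ],
  "hand": [0,0,0]
}}

```text
time: 37.7
eef_pos: [0.5983, -0.0876, 0.0128]
eef_rot: [-0.047, 0.999, -0.0, 0.001]
wrist_force: [3.9, 0.1, 5.7]
width: 0.01
finger_force: 15.0
```

```bash
python3 - <<'E'
from h import *
st();p,d,q=wgrab();prof(q,p,[-.08,-.07,-.06,-.05,-.04,-.005,.01,.03])
E
```

```text
t 37.7 pos [ 0.5983 -0.0876  0.0128] phi 0.095 F [3.9 0.1 5.7] w 0.01 ff 15.0 q [-0.15  0.57  1.81 -0.    0.75 -1.81]
-0.08 [99, 100, 101, 102, 100, 99, 98, 87, 71, 76, 97, 96, 94, 95, 109, 240, 255, 254, 254, 254, 254, 254, 254, 254, 255]
-0.07 [123, 127, 126, 208, 247, 245, 207, 111, 97, 94, 95, 93, 92, 92, 107, 236, 255, 254, 254, 254, 255, 245, 193, 189, 188]
-0.06 [241, 243, 245, 245, 245, 245, 198, 96, 93, 93, 92, 92, 93, 90, 102, 232, 255, 254, 254, 254, 254, 254, 255, 147, 124]
-0.05 [241, 243, 244, 245, 245, 245, 202, 113, 91, 89, 90, 89, 90, 88, 102, 231, 255, 254, 254, 254, 255, 242, 157, 153, 154]
-0.04 [241, 243, 245, 245, 245, 245, 204, 98, 88, 87, 87, 87, 87, 85, 99, 229, 255, 254, 254, 254, 254, 254, 253, 222, 236]
-0.005 [126, 128, 128, 129, 131, 127, 95, 49, 41, 42, 43, 41, 42, 40, 64, 145, 153, 154, 154, 153, 151, 153, 151, 152, 146]
0.01 [126, 129, 130, 130, 129, 128, 98, 49, 41, 42, 41, 40, 43, 37, 77, 146, 152, 152, 152, 152, 150, 150, 147, 133, 127]
0.03 [125, 127, 128, 130, 130, 130, 96, 41, 41, 41, 41, 41, 40, 41, 95, 151, 149, 149, 148, 151, 216, 254, 250, 251, 255]
```

Call:
{"method": "send_rows", "body": {
  "dp": [
    [0,0,0],
    [0,0,0],
    [0,0,-0.4],
    [0,0,-0.8],
    [0,0,-1]
  ],
  "turn": [
    [0,0,0],
    [0,0,0],
    [0,0,0],
    [0,0,0],
    [0,0,0]
  ],
  "hand": [0.25,0.25,0.25,0.25,0.25]
}}

```text
time: 38.17
eef_pos: [0.5955, -0.0869, 0.0665]
eef_rot: [-0.048, 0.999, 0.0, -0.002]
wrist_force: [0.0, -0.2, 0.1]
width: 0.0231
finger_force: 0.0
```

Call:
{"method": "send_rows", "body": {
  "dp": [
    [0,0,-1],
    [0,0,-1],
    [0,0,-0.5],
    [0,0,0],
    [0,0,0]
  ],
  "turn": [
    [0,0,0],
    [0,0,0],
    [0,0,0],
    [0,0,0],
    [0,0,0]
  ],
  "hand": [0.25,0.25,0.25,0.25,0.25]
}}

```text
time: 38.58
eef_pos: [0.5975, -0.0872, 0.1299]
eef_rot: [-0.048, 0.999, -0.0, 0.0]
wrist_force: [-0.3, -0.1, 0.1]
width: 0.0228
finger_force: 0.0
```

```bash
python3 - <<'E'
from h import *
st();p,d,q=wgrab();np.savez('w12.npz',p=p,q0=q[0],q1=q[1]);prof(q,p,[-.08,-.06,-.045,-.005,.01,.03,.06])
for n,uv,z in(('post',(91.6,109),.22),('stub',(57.6,222),.249),('lens',(53.8,263),.2)): print(n,ray('top',uv,z))
D=np.load('top0.npz');P=cloud('top',D['d']);hs=cv2.cvtColor(D['p'],cv2.COLOR_RGB2HSV)
m=(P[...,2]>.185)&(P[...,0]>.2)&(P[...,0]<.9)&(P[...,1]>.25)&(P[...,1]<.75)
for z0,z1 in((.195,.215),(.215,.235),(.235,.26),(.26,.4)):
    k=m&(P[...,2]>z0)&(P[...,2]<z1);print(z0,k.sum(),np.round(P[k].min(0),3) if k.any() else'',np.round(P[k].max(0),3) if k.any() else'')
k=m&(P[...,2]>.235)&(P[...,2]<.26)&(hs[...,2]<80);print('dark high',np.round(np.unique(P[k].round(3),axis=0)[:25],3).tolist())
k=m&(P[...,2]>.2)&(P[...,2]<.215)&(hs[...,1]<50)&(hs[...,2]>140)&(P[...,0]>.47)&(P[...,0]<.72)
A=P[k];kk=np.polyfit(A[:,0],A[:,1],1);print('arm line y=a x+b',kk,len(A),A[:,0].min(),A[:,0].max(),np.median(A[:,2]))
k=m&(P[...,2]>.2)&(P[...,0]>.72)&(P[...,0]<.85)&(P[...,1]>.42);A=P[k];print('post region',np.round(A.min(0),3),np.round(A.max(0),3))
E
```

```text
t 38.58 pos [ 0.5975 -0.0872  0.1299] phi 0.0952 F [-0.3 -0.1  0.1] w 0.0228 ff 0.0 q [-0.15  0.41  1.75 -0.    0.98 -1.81]
-0.08 [132, 132, 132, 125, 110, 124, 134, 133, 133, 134, 135, 135, 133, 129, 165, 230, 255, 255, 255, 255, 255, 255, 255, 255, 255]
-0.06 [255, 255, 255, 255, 255, 255, 234, 169, 129, 128, 127, 128, 128, 124, 158, 223, 255, 255, 255, 255, 255, 255, 244, 200, 165]
-0.045 [255, 255, 255, 255, 255, 255, 240, 174, 128, 124, 125, 125, 123, 124, 179, 242, 255, 255, 255, 255, 255, 255, 255, 255, 255]
-0.005 [255, 255, 255, 255, 255, 255, 240, 122, 107, 113, 114, 113, 109, 131, 240, 255, 255, 255, 255, 255, 255, 255, 255, 255, 254]
0.01 [255, 255, 255, 255, 255, 244, 190, 114, 109, 109, 104, 91, 85, 85, 155, 218, 229, 201, 193, 195, 194, 191, 178, 166, 153]
0.03 [162, 165, 166, 169, 169, 149, 102, 66, 55, 55, 55, 55, 54, 67, 133, 192, 195, 194, 195, 194, 195, 194, 195, 196, 195]
0.06 [157, 161, 161, 164, 162, 144, 134, 138, 146, 150, 148, 153, 194, 255, 254, 253, 250, 249, 251, 251, 251, 251, 251, 251, 251]
post [[0.7642566  0.38759664 0.22      ]]
stub [[0.48179292 0.4
[... 429 characters left out ...]
, 0.249], [0.477, 0.448, 0.252], [0.477, 0.452, 0.248], [0.477, 0.453, 0.251], [0.479, 0.446, 0.243], [0.479, 0.447, 0.246], [0.479, 0.447, 0.249], [0.479, 0.451, 0.247], [0.479, 0.451, 0.25], [0.479, 0.456, 0.247], [0.48, 0.444, 0.237], [0.48, 0.445, 0.24], [0.482, 0.444, 0.238], [0.482, 0.444, 0.247], [0.482, 0.445, 0.249], [0.482, 0.446, 0.239], [0.482, 0.447, 0.25]]
arm line y=a x+b [-0.30110549  0.60763593] 705 0.4723239757669823 0.7194326863949647 0.20774286316520169Traceback (most recent call last):
  File "<stdin>", line 11, in <module>
    return umr_minimum(a, axis, None, out, keepdims, initial, where)
ValueError: zero-size array to reduction operation minimum which has no identity
```

```bash
python3 -c "
from h import *
plan(.482,.4515,.34,-.2215)"
```

```text
turn 3.17 dp [ 9.23 20.01 -8.44] tilt [-0.0015  0.0001]
```

Call:
{"method": "send_rows", "body": {
  "dp": [
    [0,0,-1],
    [0,0,-1],
    [0,0,-1],
    [0,0,-1],
    [0,0,-1]
  ],
  "turn": [
    [0,0,0.8],
    [0,0,0.8],
    [0,0,0.8],
    [0,0,0.77],
    [0,0,0]
  ],
  "hand": [0.4,0.5,0.5,0.5,0.5]
}}

```text
time: 39.05
eef_pos: [0.5967, -0.087, 0.2536]
eef_rot: [0.113, 0.994, 0.0, -0.002]
wrist_force: [0.2, 0.0, -1.0]
width: 0.0461
finger_force: 0.0
```

Call:
{"method": "send_rows", "body": {
  "dp": [
    [0,0,-1],
    [0,0,-1],
    [0,0,-1],
    [0.42,0.91,-0.4],
    [0.42,0.91,0]
  ],
  "turn": [
    [0,0,0],
    [0,0,0],
    [0,0,0],
    [0,0,0],
    [0,0,0]
  ],
  "hand": [0.5,0.5,0.5,0.5,0.5]
}}

```text
time: 39.47
eef_pos: [0.588, -0.0385, 0.3406]
eef_rot: [0.112, 0.994, -0.0, 0.001]
wrist_force: [0.3, 0.9, -1.0]
width: 0.0457
finger_force: 0.0
```

Call:
{"method": "send_rows", "body": {
  "dp": [
    [0.42,0.91,0],
    [0.42,0.91,0],
    [0.42,0.91,0],
    [0.42,0.91,0],
    [0.42,0.91,0]
  ],
  "turn": [
    [0,0,0],
    [0,0,0],
    [0,0,0],
    [0,0,0],
    [0,0,0]
  ],
  "hand": [0.5,0.5,0.5,0.5,0.5]
}}

```text
time: 39.88
eef_pos: [0.5601, 0.0854, 0.3375]
eef_rot: [0.111, 0.994, -0.0, -0.002]
wrist_force: [0.5, 0.4, 0.4]
width: 0.0459
finger_force: 0.0
```

Call:
{"method": "send_rows", "body": {
  "dp": [
    [0.42,0.91,0],
    [0.42,0.91,0],
    [0.42,0.91,0],
    [0.42,0.91,0],
    [0.42,0.91,0]
  ],
  "turn": [
    [0,0,0],
    [0,0,0],
    [0,0,0],
    [0,0,0],
    [0,0,0]
  ],
  "hand": [0.5,0.5,0.5,0.5,0.5]
}}

```text
time: 40.3
eef_pos: [0.5339, 0.2078, 0.3375]
eef_rot: [0.111, 0.994, -0.001, -0.002]
wrist_force: [0.8, 0.6, 1.4]
width: 0.0461
finger_force: 0.0
```

Call:
{"method": "send_rows", "body": {
  "dp": [
    [0.42,0.91,0],
    [0.42,0.91,0],
    [0.42,0.91,0],
    [0.42,0.91,0],
    [0.42,0.91,0]
  ],
  "turn": [
    [0,0,0],
    [0,0,0],
    [0,0,0],
    [0,0,0],
    [0,0,0]
  ],
  "hand": [0.5,0.5,0.5,0.5,0.5]
}}

```text
time: 40.72
eef_pos: [0.5078, 0.3303, 0.3373]
eef_rot: [0.111, 0.994, -0.001, -0.001]
wrist_force: [-0.3, -0.3, -0.6]
width: 0.0457
finger_force: 0.0
```

Call:
{"method": "send_rows", "body": {
  "dp": [
    [0.42,0.91,0],
    [0.42,0.91,0],
    [0.42,0.91,0],
    [0.42,0.91,0],
    [0.42,0.91,0]
  ],
  "turn": [
    [0,0,0],
    [0,0,0],
    [0,0,0],
    [0,0,0],
    [0,0,0]
  ],
  "hand": [0.5,0.5,0.5,0.5,0.5]
}}

```text
time: 41.13
eef_pos: [0.4817, 0.4527, 0.3372]
eef_rot: [0.111, 0.994, -0.001, -0.001]
wrist_force: [0.6, 0.5, -0.1]
width: 0.0457
finger_force: 0.0
```

Call:
{"method": "send_rows", "body": {
  "dp": [
    [0,0,0],
    [0,0,0],
    [0,0,0]
  ],
  "turn": [
    [0,0,0],
    [0,0,0],
    [0,0,0]
  ],
  "hand": [0.5,0.5,0.5]
}}

```text
time: 41.38
eef_pos: [0.4823, 0.4512, 0.338]
eef_rot: [0.111, 0.994, -0.001, -0.001]
wrist_force: [0.4, -1.0, 0.5]
width: 0.046
finger_force: 0.0
```

```bash
python3 - <<'E'
from h import *
st();p,d,q=wgrab('w13.png');np.savez('w13.npz',p=p,d=d,q0=q[0],q1=q[1])
print('expected stub px',wpix([[.482,.4515,.249]],q)); plan(.482,.4515,.222,-.2215)
E
```

```text
t 41.38 pos [0.4823 0.4512 0.338 ] phi -0.2215 F [ 0.4 -1.   0.5] w 0.046 ff 0.0 q [ 0.75  0.33  1.4  -0.    1.42 -0.6 ]
expected stub px [[261.78225671 195.34488571]]
turn -0.01 dp [0.02 0.03 4.66] tilt [-0.0009  0.002 ]
```

View pics/w13.png

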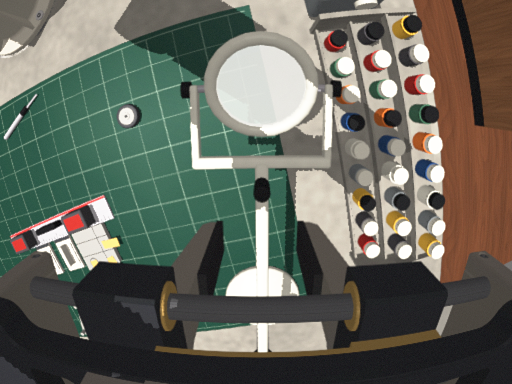

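Call:
{"method": "send_rows", "body": {
  "dp": [
    [0.02,0.03,0.9],
    [0,0,1],
    [0,0,1],
    [0,0,1],
    [0,0,0.7]
  ],
  "turn": [
    [0,0,0],
    [0,0,0],
    [0,0,0],
    [0,0,0],
    [0,0,0]
  ],
  "hand": [0.5,0.5,0.5,0.5,0.5],
  "squeeze": 12
}}

```text
time: 41.85
eef_pos: [0.482, 0.4507, 0.2224]
eef_rot: [0.111, 0.994, -0.001, -0.001]
wrist_force: [-0.1, -0.7, -0.7]
width: 0.0462
finger_force: 0.0
```

Call:
{"method": "send_rows", "body": {
  "dp": [
    [0,0,0],
    [0,0,0],
    [0,0,0],
    [0,0,0],
    [0,0,0]
  ],
  "turn": [
    [0,0,0],
    [0,0,0],
    [0,0,0],
    [0,0,0],
    [0,0,0]
  ],
  "hand": [0.5,0.3,0.1,0,0]
}}

```text
time: 42.27
eef_pos: [0.4829, 0.4531, 0.2265]
eef_rot: [0.111, 0.994, 0.001, 0.001]
wrist_force: [-0.1, -0.8, -0.3]
width: 0.0213
finger_force: 0.0
```

Call:
{"method": "send_rows", "body": {
  "dp": [
    [0,0,0],
    [0,0,0],
    [0,0,0]
  ],
  "turn": [
    [0,0,0],
    [0,0,0],
    [0,0,0]
  ],
  "hand": [0,0,0]
}}

```text
time: 42.52
eef_pos: [0.4826, 0.4531, 0.226]
eef_rot: [0.111, 0.994, 0.001, 0.001]
wrist_force: [0.4, -0.3, 5.2]
width: 0.0153
finger_force: 12.0
```

Call:
{"method": "send_rows", "body": {
  "dp": [
    [-0.01,-0.35,0],
    [-0.02,-0.69,0],
    [-0.02,-0.69,0],
    [-0.02,-0.69,0],
    [-0.02,-0.69,0]
  ],
  "turn": [
    [0,0,-0.3],
    [0,0,-0.6],
    [0,0,-0.6],
    [0,0,-0.6],
    [0,0,-0.6]
  ],
  "hand": [0,0,0,0,0]
}}

```text
time: 42.93
eef_pos: [0.4763, 0.3756, 0.2261]
eef_rot: [-0.026, 1.0, 0.001, 0.001]
wrist_force: [3.7, 1.7, 4.2]
width: 0.0156
finger_force: 12.0
```

```bash
python3 -c "
from h import *
st();v=pose()[0][:2]-np.array([.764,.388]);print(np.linalg.norm(v),np.arctan2(v[1],v[0])%(2*np.pi))"
```

```text
t 42.93 pos [0.4763 0.3756 0.2261] phi 0.0517 F [3.7 1.7 4.2] w 0.0156 ff 12.0 q [ 0.67  0.31  1.67 -0.    1.16 -0.96]
0.28792169100203846 3.1846067515038317
```

Call:
{"method": "send_rows", "body": {
  "dp": [
    [-0.02,-0.69,0],
    [-0.02,-0.69,0],
    [-0.02,-0.69,0],
    [-0.02,-0.69,0],
    [-0.02,-0.69,0]
  ],
  "turn": [
    [0,0,-0.6],
    [0,0,-0.6],
    [0,0,-0.6],
    [0,0,-0.6],
    [0,0,-0.6]
  ],
  "hand": [0,0,0,0,0]
}}

```text
time: 43.35
eef_pos: [0.4938, 0.2913, 0.2261]
eef_rot: [-0.175, 0.985, 0.001, 0.002]
wrist_force: [5.5, 2.6, 2.2]
width: 0.0152
finger_force: 12.0
```

Call:
{"method": "send_rows", "body": {
  "dp": [
    [-0.02,-0.69,0],
    [-0.02,-0.69,0],
    [-0.02,-0.69,0],
    [-0.02,-0.69,0],
    [-0.02,-0.69,0]
  ],
  "turn": [
    [0,0,-0.6],
    [0,0,-0.6],
    [0,0,-0.6],
    [0,0,-0.6],
    [0,0,-0.6]
  ],
  "hand": [0,0,0,0,0]
}}

```text
time: 43.77
eef_pos: [0.5351, 0.2159, 0.2261]
eef_rot: [-0.32, 0.947, 0.0, 0.002]
wrist_force: [3.9, 5.0, 2.1]
width: 0.0155
finger_force: 12.0
```

```bash
python3 -c "
from h import *
st();v=pose()[0][:2]-np.array([.764,.388]);print(np.linalg.norm(v),np.arctan2(v[1],v[0])%(2*np.pi))"
```

```text
t 43.77 pos [0.5351 0.2159 0.2261] phi 0.6511 F [3.9 5.  2.1] w 0.0155 ff 12.0 q [ 0.38  0.27  1.73  0.    1.14 -1.84]
0.2864020060608817 3.786299374040304
```

Call:
{"method": "send_rows", "body": {
  "dp": [
    [0,-0.69,0],
    [0,-0.69,0],
    [0,-0.69,0],
    [0,-0.69,0],
    [-0.02,-0.6,0]
  ],
  "turn": [
    [0,0,-0.6],
    [0,0,-0.6],
    [0,0,-0.6],
    [0,0,-0.6],
    [0,0,-0.5]
  ],
  "hand": [0,0,0,0,0]
}}

```text
time: 44.18
eef_pos: [0.5948, 0.1572, 0.2261]
eef_rot: [-0.453, 0.891, 0.001, 0.004]
wrist_force: [7.2, 9.9, 0.8]
width: 0.0155
finger_force: 12.0
```

Call:
{"method": "send_rows", "body": {
  "dp": [
    [-0.01,-0.3,0],
    [0,0,0],
    [0,0,0],
    [0,0,0],
    [0,0,0]
  ],
  "turn": [
    [0,0,-0.3],
    [0,0,0],
    [0,0,0],
    [0,0,0],
    [0,0,0]
  ],
  "hand": [0,0,0,0,0]
}}

```text
time: 44.6
eef_pos: [0.6002, 0.1534, 0.2261]
eef_rot: [-0.465, 0.885, 0.0, 0.003]
wrist_force: [6.3, 6.4, 1.0]
width: 0.0155
finger_force: 12.0
```

```bash
python3 -c "
from h import *
st();v=pose()[0][:2]-np.array([.764,.388]);print(np.linalg.norm(v),np.arctan2(v[1],v[0])%(2*np.pi), 'lens',np.array([.764,.388])+v/np.linalg.norm(v)*.39)"
```

```text
t 44.6 pos [0.6002 0.1534 0.2261] phi 0.9681 F [6.3 6.4 1. ] w 0.0155 ff 12.0 q [ 0.25  0.33  1.64  0.    1.17 -2.29]
0.28613687076254923 4.10300735764806 lens [0.54077941 0.06819918]
```

Call:
{"method": "send_rows", "body": {
  "dp": [
    [0,0,0],
    [0,0,0],
    [0,0,0],
    [0,0,0],
    [0,0,-0.6]
  ],
  "turn": [
    [0,0,0],
    [0,0,0],
    [0,0,0],
    [0,0,0],
    [0,0,0]
  ],
  "hand": [0.3,0.3,0.3,0.3,0.3]
}}

```text
time: 45.02
eef_pos: [0.596, 0.1508, 0.2372]
eef_rot: [-0.465, 0.885, 0.001, -0.002]
wrist_force: [-0.4, -0.6, -0.4]
width: 0.0272
finger_force: 0.0
```

Call:
{"method": "send_rows", "body": {
  "dp": [
    [0,0,-1],
    [0,0,-1],
    [0,0,-1],
    [0,0,-1],
    [0,0,-0.4]
  ],
  "turn": [
    [0,0,0],
    [0,0,0],
    [0,0,0],
    [0,0,0],
    [0,0,0]
  ],
  "hand": [0.3,0.2,0,0,0]
}}

```text
time: 45.43
eef_pos: [0.5988, 0.1515, 0.3534]
eef_rot: [-0.465, 0.885, -0.001, 0.002]
wrist_force: [-0.4, -0.1, 0.6]
width: 0.0024
finger_force: 0.0
```

Call:
{"method": "send_rows", "body": {
  "dp": [
    [0,0,0],
    [0,0,0],
    [0,0,0]
  ],
  "turn": [
    [0,0,0],
    [0,0,0],
    [0,0,0]
  ],
  "hand": [0,0,0]
}}

```text
time: 45.68
eef_pos: [0.5971, 0.1511, 0.3479]
eef_rot: [-0.465, 0.885, 0.0, -0.001]
wrist_force: [-0.4, -0.1, -0.7]
width: 0.0009
finger_force: 0.0
```

```bash
cat >> h.py <<'E'
def wcloud(d,q):
    m=camera_model('wrist');K=np.array(m['K']);T=np.array(m['tool_from_camera'])
    v,u=np.mgrid[:d.shape[0],:d.shape[1]];x=(u-K[0,2])/K[0,0];y=(v-K[1,2])/K[0,0];r=np.hypot(x,y)
    k=np.tan(np.minimum(r,1.4))/np.maximum(r,1e-9)
    C=np.stack([x*k*d,y*k*d,d],-1); return (C@T[:3,:3].T+T[:3,3])@q[1].T+q[0]
def lens(d,q,c=(.541,.068),u=(-.571,-.821)):
    P=wcloud(d,q);u=np.array(u);w=np.array([-u[1],u[0]]);v=P[...,:2]-np.array(c);a=v@u;b=v@w
    m=(P[...,2]>.14)&(P[...,2]<.27)&(np.hypot(a,b)<.075)&(a>-.062)&(d>0)
    A=np.c_[a[m],b[m],P[...,2][m]];return A
E
python3 - <<'E'
from h import *
st();p,d,q=wgrab('w14.png');np.savez('w14.npz',p=p,d=d,q0=q[0],q1=q[1])
A=lens(d,q);print(len(A))
for lo in np.arange(-.06,.07,.01):
    k=(A[:,0]>lo)&(A[:,0]<lo+.01)
    if k.sum()>5:print(round(lo,3),k.sum(),np.round(np.percentile(A[k,2],[5,50,95]),4),np.round([A[k,1].min(),A[k,1].max()],3))
plan(.541-.571*.052,.068-.821*.052,.27)
E
```

```text
t 45.68 pos [0.5971 0.1511 0.3479] phi 0.9682 F [-0.4 -0.1 -0.7] w 0.0009 ff 0.0 q [ 0.25  0.25  1.49 -0.    1.41 -2.29]
9562
-0.06 126 [0.1799 0.1829 0.1852] [-0.024  0.023]
-0.05 545 [0.1828 0.1851 0.188 ] [-0.038  0.041]
-0.04 792 [0.1851 0.1884 0.2008] [-0.068  0.068]
-0.03 1012 [0.1902 0.1932 0.2067] [-0.071  0.072]
-0.02 1143 [0.1945 0.198  0.2069] [-0.073  0.074]
-0.01 1329 [0.1994 0.203  0.2077] [-0.075  0.075]
0.0 1160 [0.2039 0.2071 0.2116] [-0.075  0.075]
0.01 1084 [0.2092 0.2123 0.2167] [-0.056  0.057]
0.02 1013 [0.2141 0.2173 0.222 ] [-0.052  0.051]
0.03 891 [0.219  0.2235 0.2278] [-0.045  0.045]
0.04 455 [0.2244 0.228  0.2302] [-0.033  0.033]
0.05 12 [0.2235 0.2259 0.2278] [-0.009  0.011]
turn -0.0 dp [ 6.08 -0.03  3.12] tilt [-0.0023 -0.002 ]
```

View pics/w14.png

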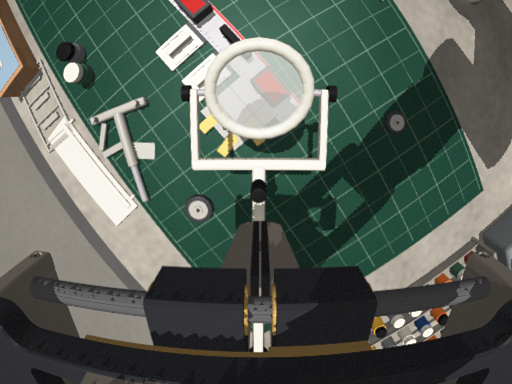

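Call:
{"method": "send_rows", "body": {
  "dp": [
    [0.9,0,0],
    [0.9,0,0],
    [0.9,0,0],
    [0.9,0,0.5],
    [0.9,0,0.8]
  ],
  "turn": [
    [0,0,0],
    [0,0,0],
    [0,0,0],
    [0,0,0],
    [0,0,0]
  ],
  "hand": [0,0,0,0,0]
}}

```text
time: 46.15
eef_pos: [0.5339, 0.058, 0.3172]
eef_rot: [-0.466, 0.885, -0.0, 0.001]
wrist_force: [0.1, 0.3, 0.4]
width: 0.0004
finger_force: 0.0
```

Call:
{"method": "send_rows", "body": {
  "dp": [
    [0.9,0,0.8],
    [0.5,-0.03,0.6],
    [0,0,0.4],
    [0,0,0],
    [0,0,0]
  ],
  "turn": [
    [0,0,0],
    [0,0,0],
    [0,0,0],
    [0,0,0],
    [0,0,0]
  ],
  "hand": [0,0,0,0,0]
}}

```text
time: 46.57
eef_pos: [0.515, 0.0298, 0.2718]
eef_rot: [-0.465, 0.885, 0.0, -0.001]
wrist_force: [1.3, -0.1, 0.9]
width: 0.0003
finger_force: 0.0
```

```bash
python3 -c "
from h import *
st();plan(.541-.571*.047,.068-.821*.047,.207)"
```

```text
t 46.57 pos [0.515  0.0298 0.2718] phi 0.968 F [ 1.3 -0.1  0.9] w 0.0003 ff 0.0 q [ 0.05  0.13  1.8   0.    1.22 -2.48]
turn -0.0 dp [0.03 0.01 2.59] tilt [-0.0005 -0.0011]
```

Call:
{"method": "send_rows", "body": {
  "dp": [
    [0,0,0.5],
    [0,0,0.5],
    [0,0,0.4],
    [0,0,0.3],
    [0,0,0.3]
  ],
  "turn": [
    [0,0,0],
    [0,0,0],
    [0,0,0],
    [0,0,0],
    [0,0,0]
  ],
  "hand": [0,0,0,0,0]
}}

```text
time: 46.98
eef_pos: [0.5152, 0.0296, 0.2223]
eef_rot: [-0.466, 0.885, -0.0, -0.0]
wrist_force: [-2.2, -1.6, 4.3]
width: 0.0006
finger_force: 1.8
```

Call:
{"method": "send_rows", "body": {
  "dp": [
    [0,0,0.25],
    [0,0,0.2],
    [0,0,0.1],
    [0,0,0],
    [0,0,0]
  ],
  "turn": [
    [0,0,0],
    [0,0,0],
    [0,0,0],
    [0,0,0],
    [0,0,0]
  ],
  "hand": [0,0,0,0,0]
}}

```text
time: 47.4
eef_pos: [0.515, 0.0296, 0.2086]
eef_rot: [-0.465, 0.885, 0.0, 0.0]
wrist_force: [0.6, 0.5, -0.5]
width: 0.0002
finger_force: 0.0
```

```bash
python3 -c "
from h import *
st();p,d,q=wgrab();A=lens(d,q);
for lo in np.arange(-.06,.07,.01):
    k=(A[:,0]>lo)&(A[:,0]<lo+.01)&(abs(A[:,1])<.055)
    if k.sum()>5:print(round(lo,3),k.sum(),np.round(np.percentile(A[k,2],[5,50,95]),4))
"
```

```text
t 47.4 pos [0.515  0.0296 0.2086] phi 0.968 F [ 0.6  0.5 -0.5] w 0.0002 ff 0.0 q [ 0.05  0.19  1.87  0.    1.08 -2.48]
-0.06 126 [0.2047 0.206  0.207 ]
-0.05 224 [0.2017 0.2028 0.2055]
-0.04 180 [0.2017 0.2025 0.2033]
-0.03 14 [0.2022 0.2027 0.2034]
0.02 765 [0.2021 0.2039 0.2073]
0.03 933 [0.2023 0.2057 0.2077]
0.04 927 [0.2012 0.2062 0.2081]
0.05 3305 [0.202  0.2439 0.2659]
```

Call:
{"method": "send_rows", "body": {
  "dp": [
    [0,0,-0.6],
    [0,0,-1],
    [0,0,-1],
    [0,0,-1],
    [0,0,-1]
  ],
  "turn": [
    [0,0,0],
    [0,0,0],
    [0,0,0],
    [0,0,0],
    [0,0,0]
  ],
  "hand": [0,0,0,0,0]
}}

```text
time: 47.87
eef_pos: [0.5148, 0.0296, 0.3251]
eef_rot: [-0.465, 0.885, 0.0, 0.0]
wrist_force: [-0.1, -0.6, 0.1]
width: 0.0004
finger_force: 0.0
```

Call:
{"method": "send_rows", "body": {
  "dp": [
    [-0.8,0,-1],
    [-0.8,-0.3,-0.5],
    [-0.8,-0.6,0],
    [-0.8,-0.6,0],
    [-0.8,-0.6,0]
  ],
  "turn": [
    [0,0,0],
    [0,0,0],
    [0,0,0],
    [0,0,0],
    [0,0,0]
  ],
  "hand": [0,0,0,0,0]
}}

```text
time: 48.28
eef_pos: [0.6159, 0.0828, 0.362]
eef_rot: [-0.466, 0.885, -0.0, 0.001]
wrist_force: [0.6, -1.1, -0.4]
width: 0.0003
finger_force: 0.0
```

Call:
{"method": "send_rows", "body": {
  "dp": [
    [0,0,0],
    [0,0,0],
    [0,0,0],
    [0,0,0]
  ],
  "turn": [
    [0,0,0],
    [0,0,0],
    [0,0,0],
    [0,0,0]
  ],
  "hand": [0,0,0,0]
}}

```text
time: 48.62
eef_pos: [0.614, 0.0818, 0.3613]
eef_rot: [-0.465, 0.885, 0.0, -0.0]
wrist_force: [-0.4, 0.9, 0.9]
width: 0.0004
finger_force: 0.0
```

```bash
python3 - <<'E'
from h import *
st();p,d,q=wgrab('w15.png');np.savez('w15.npz',p=p,d=d,q0=q[0],q1=q[1])
A=lens(d,q)
for lo in np.arange(-.06,.07,.01):
    k=(A[:,0]>lo)&(A[:,0]<lo+.01)&(abs(A[:,1])<.055)
    if k.sum()>5:print(round(lo,3),k.sum(),np.round(np.percentile(A[k,2],[5,50,95]),4))
k=(A[:,2]>.19)&(abs(A[:,1])<.055)&(abs(A[:,0])<.056);print('slopes',np.linalg.lstsq(np.c_[A[k,:2],np.ones(k.sum())],A[k,2],rcond=None)[0], 'extent',A[k].min(0),A[k].max(0))
prof(q,p,[-.08,-.06,-.045,-.03,-.005,.01,.03])
E
```

```text
t 48.62 pos [0.614  0.0818 0.3613] phi 0.968 F [-0.4  0.9  0.9] w 0.0004 ff 0.0 q [ 0.13  0.24  1.46  0.    1.44 -2.41]
-0.06 302 [0.2028 0.2058 0.2073]
-0.05 602 [0.2017 0.2044 0.2068]
-0.04 713 [0.2015 0.203  0.2067]
-0.03 811 [0.2016 0.2029 0.2068]
-0.02 852 [0.2016 0.2029 0.2067]
-0.01 864 [0.2016 0.203  0.2068]
0.0 865 [0.2018 0.2031 0.2067]
0.01 868 [0.2018 0.2033 0.207 ]
0.02 816 [0.2018 0.2035 0.2072]
0.03 726 [0.202  0.2038 0.2076]
0.04 550 [0.2029 0.2062 0.208 ]
0.05 169 [0.2022 0.2057 0.2073]
slopes [0.0092597  0.00112142 0.20391917] extent [-0.05596863 -0.05499558  0.20007075] [0.05586237 0.0543754  0.20979658]
-0.08 [45, 65, 99, 141, 188, 209, 182, 143, 124, 114, 112, 112, 112, 134, 175, 224, 250, 254, 253, 253, 253, 253, 253, 253, 251]
-0.06 [228, 239, 239, 243, 243, 239, 219, 174, 136, 117, 113, 112, 112, 135, 179, 224, 247, 255, 255, 255, 253, 234, 201, 162, 136]
-0.045 [233, 234, 236, 240, 239, 219, 170, 130, 117, 114, 114, 114, 122, 146, 189, 233, 254, 254, 254, 253, 253, 253, 253, 253, 253]
-0.03 [237, 238, 240, 242, 242, 238, 205, 144, 83, 68, 62, 62, 63, 64, 64, 62, 62, 63, 64, 64, 63, 62, 61, 61, 60]
-0.005 [236, 238, 239, 240, 243, 222, 188, 146, 118, 109, 107, 106, 115, 152, 207, 247, 255, 254, 254, 253, 253, 253, 253, 252, 247]
0.01 [238, 238, 240, 241, 236, 226, 186, 142, 110, 105, 103, 108, 125, 175, 227, 249, 255, 254, 254, 253, 248, 244, 246, 251, 253]
0.03 [237, 238, 240, 242, 242, 216, 174, 132, 108, 100, 100, 104, 126, 170, 218, 249, 255, 254, 254, 253, 253, 253, 253, 253, 253]
```

View pics/w15.png

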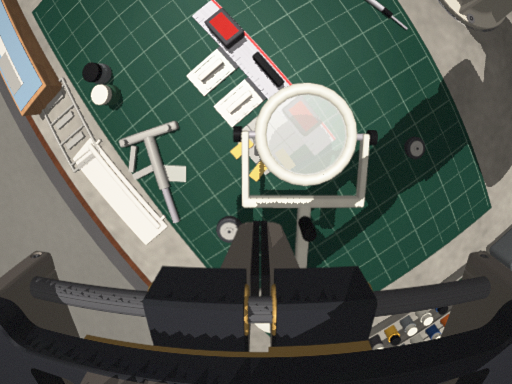

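```bash
python3 -c "
from h import *
print(finish_job())"
```

```text
the job is handed in; nothing more can be done
None
```

The job is handed in at about 49 s on the robot's clock. The straightedge is flush along the panel with a weight on each side of its grip, and both doors that were present are flush against it. The lens is level over the middle of the panel's front edge; the hand-in call gave no verdict, so this rests on my last wrist-camera check.

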